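# Find the rattling case and hold it out

## Robot

A 6-joint arm with a two-finger parallel gripper is mounted at the origin on the work surface; the furniture and walls round the work are solid. World frame = base frame: x ahead of the robot, y to its left, z up, the work surface at z = 0. Lengths are in m, angles in rad, forces in N, time in s.
With the tool pointing down it reaches from about 0.35 to 0.85 m from the base axis. Payload 8.1 kg.
Tool frame: the origin (TCP) lies on the mounting face of the last link; the fingertips stand 186 mm ahead of it and the grasp point (between the pads) lies 167 mm ahead of it; y points along the fingers, x is the direction in which the jaws open and shut, and the axes are right-handed (so a half turn about y gives the same grasp; the last joint's range is limited). The gripper opens to 93 mm and grips with 3 to 60 N. Pads are 15 mm wide; open, the fingers measure 128 mm over their backs; the gripper's body (75 mm by 188 mm) begins 65 mm behind the grasp point.
Start: joints at [1.043, 0.13, 1.488, -0, 1.523, -0.085], TCP at [0.257, 0.542, 0.405] pointing down, gripper open.
Joint ranges: [-2.96, 2.96], [-0.89, 2.26], [0.02, 2.5], [-1.34, 4.48], [0, 2.73], [-2.66, 2.66]. Speed limits (rad/s): [2.39, 2.39, 2.79, 3.14, 3.14, 3.14].

## Interface

Orientations are given as a rotation vector (axis times angle).
In Python, from plant import robot, imaging gives the robot as it stands.
- The arm moves only by the shell command python3 -m inch 'ROWS' [OPENING] [FORCE]. ROWS is JSON, a list of rows, each an object of numbers: "x", "y", "z": the shift along the tool's x, y, z in mm; "twist": the turn about the tool's y in rad. In form: [{"x": .., "y": .., "z": .., "twist": ..}, ...]. A call has 1 to 12 rows; each row shifts and turns the commanded pose from where the row before left it, along the tool's axes as they then stand; what a row does not reach is not made up. A row lasts 1/10 s, in which the tool goes at most 50 mm and 8.59 degrees, less where a joint would pass 70% of its speed; a pose out of reach is approached as far as the arm can. A call with a gripper value outside its range is refused whole. OPENING is the gripper command: -1 is shut, 1 is fully open, values between are in proportion, set as the call begins (- or left out, the last holds). The fingers move at their own pace and stop on an object; FORCE is the grip in N (left out, the last holds). Time passes only in rows, so rows that do not move let the fingers close. It gives the time, the measured TCP pose, the force and the opening at its end, in the units of the state.
- robot.read_state(): the state, without advancing time (a new reading comes with each control period).
- imaging.read_camera(name): name is "scene" or "top" or "wrist"; returns a dict with "color" (384x512x3 uint8, red, green, blue), "depth" (384x512 float32, m along the optical axis (not along the pixel's ray), 0 where there is no reading), "fx", "fy", "cx", "cy" (pixels), "rvec" (rotation vector, rad) and "tvec" (3), from world to camera coordinates, as OpenCV has them; the wrist camera has in their place "tool_from_camera" (4x4, takes a point from camera to tool coordinates, whose origin is the TCP and whose axes are the tool frame's). Camera axes: x right, y down, z forward; pixel columns grow to the right and rows downward; lengths in m; the calibration is good to about 2 mm. A picture is of the moment at which its call begins: read the wrist's pose just before it.
- robot.close_job(): hands the job in, once; it reports no verdict.
The state is a dict: "t": time; "q": joint angles; "dq": joint speeds; "joint_torque": joint torques, N m; "tool_pos": TCP position; "orientation": TCP orientation; "force": force on the tool from outside, world axes, zero at the start; "wrist_torque": the same for the moment, N m; "opening": finger opening in m.
Only numpy, scipy, OpenCV 4.12 (cv2) and the standard library are available. Lean on these libraries where they do the work, as an engineer would, in place of code of your own. Each camera call takes 0.05 s, during which the arm holds its last target.

## Task

One of the three closed steel cases on the board has a loose steel piece inside. Working from left to right, lift each case clear of the board (by about a hand's width), rock it well over end to end (at least 20 degrees) to feel whether something slides and knocks inside, and lay it back flat in its own bay where it stood (only if the last one is the rattling one may you keep hold of it). Then take the one that rattles and present it forward: finish while still holding it still and level, at least 15 cm above the table and out past the board's far edge; leave the other two lying in their bays and leave the things round about alone.

Things in the scene. Friction and masses are not known exactly. Their poses are not given: they have to be found in the camera images.
- board: flat plywood sorting board, 140 mm (x) by 540 mm (y) by 8 mm thick, fixed to the table; origin at the centre of its underside, x towards its far edge (far edge at x = +70 mm), y to the left. Three bays outlined by dark inlaid lines (90 x 120 mm, no raised edges), centred at y = +180 mm (left), 0 (middle) and -180 mm (right)
- case_a: one of three outwardly identical closed flat steel cases, dark blue-grey, 66 x 95 x 25 mm, lid sealed. Origin: centre of the underside; x across the case (grasp across this: 60 mm body, 66 mm with a small lip on the lid's front), y along its 95 mm length, z up. Each weighs 0.2 to 0.9 kg; the weights differ and do not tell which one rattles
- case_b: a closed case, size and axes as case_a. At the start the three lie flat in the board's bays, one in each, length lying roughly crosswise (along the board), the lid's front towards the robot; which of the three lies in which bay changes
- case_c: a closed case, size and axes as case_a. In exactly one of the three (any of them) a loose 0.3 kg steel puck slides along the length, 25 mm either way from the centre; it slides once the case is tipped about 10 degrees, knocks on the end and stays at that end when the case is level again. The other two are packed tight
- marker: capped felt pen, 11 x 135 x 13 mm, lying on the board between the left and middle bays; origin under its centre, length along its y; a bystander, to be left alone
- tweezers: steel tweezers, 18 x 136 x 10 mm, lying on the board between the middle and right bays; origin under their centre, length along y; a bystander, to be left alone
- tape: roll of tape lying flat behind the board, 58 mm across, 24 mm high; origin under its centre; a bystander, to be left alone
- ink: small square-bodied bottle with a ribbed cap behind the board, 32 x 40 x 64 mm; origin under its centre; a bystander, to be left alone
- flux: white square-bodied bottle with a screw cap behind the board, 46 x 46 x 71 mm; origin under its centre; a bystander, to be left alone
Things that resemble listed ones, but are neither listed nor needed, are in the scene too. Leave any green or purple look-alike of the case_a alone.

How it is judged:
On the way, in this order (a step that is already met when the one before it is completed fails the run):
1. the left case is lifted clear of the board and rocked, while the other two lie in their bays (((z of case_a in the frame of board above 0.045 m and angle between case_a's own z axis and vertical above 0.25 rad and contact force between case_a and the fingers above 0.5 N and z of each of case_b, case_c in the frame of board below 0.02 m and angle between each of case_b, case_c's own z axis and vertical below 0.12 rad and y of each of case_b, case_c in the frame of board below 0.09 m) or (z of case_b in the frame of board above 0.045 m and angle between case_b's own z axis and vertical above 0.25 rad and contact force between case_b and the fingers above 0.5 N and z of each of case_a, case_c in the frame of board below 0.02 m and angle between each of case_a, case_c's own z axis and vertical below 0.12 rad and y of each of case_a, case_c in the frame of board below 0.09 m) or (z of case_c in the frame of board above 0.045 m and angle between case_c's own z axis and vertical above 0.25 rad and contact force between case_c and the fingers above 0.5 N and z of each of case_a, case_b in the frame of board below 0.02 m and angle between each of case_a, case_b's own z axis and vertical below 0.12 rad and y of each of case_a, case_b in the frame of board below 0.09 m))), for 0.05 s.
2. the middle case is lifted clear and rocked, with the left one back in its bay and the right one still in its own (((z of case_a in the frame of board above 0.045 m and angle between case_a's own z axis and vertical above 0.25 rad and contact force between case_a and the fingers above 0.5 N and z of each of case_b, case_c in the frame of board below 0.02 m and angle between each of case_b, case_c's own z axis and vertical below 0.12 rad and y of case_b in the frame of board above 0.09 m and y of case_c in the frame of board below -0.09 m) or (z of case_a in the frame of board above 0.045 m and angle between case_a's own z axis and vertical above 0.25 rad and contact force between case_a and the fingers above 0.5 N and z of each of case_c, case_b in the frame of board below 0.02 m and angle between each of case_c, case_b's own z axis and vertical below 0.12 rad and y of case_c in the frame of board above 0.09 m and y of case_b in the frame of board below -0.09 m) or (z of case_b in the frame of board above 0.045 m and angle between case_b's own z axis and vertical above 0.25 rad and contact force between case_b and the fingers above 0.5 N and z of each of case_a, case_c in the frame of board below 0.02 m and angle between each of case_a, case_c's own z axis and vertical below 0.12 rad and y of case_a in the frame of board above 0.09 m and y of case_c in the frame of board below -0.09 m) or (z of case_b in the frame of board above 0.045 m and angle between case_b's own z axis and vertical above 0.25 rad and contact force between case_b and the fingers above 0.5 N and z of each of case_c, case_a in the frame of board below 0.02 m and angle between each of case_c, case_a's own z axis and vertical below 0.12 rad and y of case_c in the frame of board above 0.09 m and y of case_a in the frame of board below -0.09 m) or (z of case_c in the frame of board above 0.045 m and angle between case_c's own z axis and vertical above 0.25 rad and contact force between case_c and the fingers above 0.5 N and z of each of case_a, case_b in the frame of board below 0.02 m and angle between each of case_a, case_b's own z axis and vertical below 0.12 rad and y of case_a in the frame of board above 0.09 m and y of case_b in the frame of board below -0.09 m) or (z of case_c in the frame of board above 0.045 m and angle between case_c's own z axis and vertical above 0.25 rad and contact force between case_c and the fingers above 0.5 N and z of each of case_b, case_a in the frame of board below 0.02 m and angle between each of case_b, case_a's own z axis and vertical below 0.12 rad and y of case_b in the frame of board above 0.09 m and y of case_a in the frame of board below -0.09 m))), for 0.05 s.
3. the right case is lifted clear and rocked, with the other two back in their bays (((z of case_a in the frame of board above 0.045 m and angle between case_a's own z axis and vertical above 0.25 rad and contact force between case_a and the fingers above 0.5 N and z of each of case_b, case_c in the frame of board below 0.02 m and angle between each of case_b, case_c's own z axis and vertical below 0.12 rad and y of each of case_b, case_c in the frame of board above -0.09 m) or (z of case_b in the frame of board above 0.045 m and angle between case_b's own z axis and vertical above 0.25 rad and contact force between case_b and the fingers above 0.5 N and z of each of case_a, case_c in the frame of board below 0.02 m and angle between each of case_a, case_c's own z axis and vertical below 0.12 rad and y of each of case_a, case_c in the frame of board above -0.09 m) or (z of case_c in the frame of board above 0.045 m and angle between case_c's own z axis and vertical above 0.25 rad and contact force between case_c and the fingers above 0.5 N and z of each of case_a, case_b in the frame of board below 0.02 m and angle between each of case_a, case_b's own z axis and vertical below 0.12 rad and y of each of case_a, case_b in the frame of board above -0.09 m))), for 0.05 s.
At the end, for the whole second after the job is handed in: The rattling case is held still and level (0.25 rad) in the fingers, its origin over 120 mm above the board's underside and over 70 mm past the board's centre line to the far side; the other two lie flat on the board, released, within 40 mm of their starts (((distance between slug_c0 and case_a below 0.045 m and x of case_a in the frame of board above 0.07 m and z of case_a in the frame of board above 0.12 m and angle between case_a's own z axis and vertical below 0.25 rad and contact force between case_a and the fingers above 1 N and linear speed of case_a below 0.03 m/s and z of each of case_b, case_c in the frame of board below 0.02 m and angle between each of case_b, case_c's own z axis and vertical below 0.12 rad and distance of each of case_b, case_c from where it was at the start of the episode below 0.04 m and linear speed of each of case_b, case_c below 0.02 m/s and contact force between each of case_b, case_c and the arm below 0.1 N and contact force between each of case_b, case_c and the fingers below 0.1 N) or (distance between slug_c0 and case_b below 0.045 m and x of case_b in the frame of board above 0.07 m and z of case_b in the frame of board above 0.12 m and angle between case_b's own z axis and vertical below 0.25 rad and contact force between case_b and the fingers above 1 N and linear speed of case_b below 0.03 m/s and z of each of case_a, case_c in the frame of board below 0.02 m and angle between each of case_a, case_c's own z axis and vertical below 0.12 rad and distance of each of case_a, case_c from where it was at the start of the episode below 0.04 m and linear speed of each of case_a, case_c below 0.02 m/s and contact force between each of case_a, case_c and the arm below 0.1 N and contact force between each of case_a, case_c and the fingers below 0.1 N) or (distance between slug_c0 and case_c below 0.045 m and x of case_c in the frame of board above 0.07 m and z of case_c in the frame of board above 0.12 m and angle between case_c's own z axis and vertical below 0.25 rad and contact force between case_c and the fingers above 1 N and linear speed of case_c below 0.03 m/s and z of each of case_a, case_b in the frame of board below 0.02 m and angle between each of case_a, case_b's own z axis and vertical below 0.12 rad and distance of each of case_a, case_b from where it was at the start of the episode below 0.04 m and linear speed of each of case_a, case_b below 0.02 m/s and contact force between each of case_a, case_b and the arm below 0.1 N and contact force between each of case_a, case_b and the fingers below 0.1 N))); the arm keeps its last pose, push and grip.
It fails at once if a bystander (pen, tweezers, tape, bottle) is moved by more than 40 mm (distance of any of marker, tweezers, tape, ink, flux from where it was at the start of the episode above 0.04 m).
It also fails if it takes over 72 s, if anything falls off the work surface, if the arm or the gripper's body presses on something with over 40 N, if the wrist force passes 120 N, or if a joint passes its speed limit or range.

## Working session

There is one attempt and no reset: what is moved stays moved. The work goes in short steps, Python scripts to look and compute and a shell command to move; the robot and the scene stay as the last step left them, time stands still between calls to the robot, and variables do not carry over. Pictures are saved under pics/ and viewed, and the job is handed in when it is done.

```bash
ls; mkdir -p pics; python3 - <<'E'
from plant import robot, imaging
import cv2,numpy as np
s=robot.read_state(); print({k:np.round(v,3) for k,v in s.items()})
for n in ("scene","top","wrist"):
    c=imaging.read_camera(n); cv2.imwrite(f"pics/{n}0.png",c["color"][:,:,::-1]); print(n,c["fx"],c["cx"],c["cy"],c.get("rvec"),c.get("tvec"),c.get("tool_from_camera"))
    np.savez(f"pics/{n}0.npz",**c)
E
```

```text
pics
{'t': np.float64(0.0), 'q': array([ 1.043,  0.131,  1.489, -0.   ,  1.523, -0.085]), 'dq': array([-0.001,  0.001, -0.002, -0.   ,  0.001, -0.001]), 'joint_torque': array([ 2.0000e-03, -5.5985e+01, -4.9177e+01,  7.7000e-02,  3.5000e-02,
       -0.0000e+00]), 'tool_pos': array([0.257, 0.542, 0.404]), 'orientation': array([-1.388, -0.876,  0.879]), 'force': array([0.643, 0.639, 0.169]), 'wrist_torque': array([0.022, 0.003, 0.046]), 'opening': np.float64(0.093)}
scene 370.9455340543929 257.72103735447564 194.9657977873017 [ 2.21328691 -0.64695307  0.3135967 ] [-0.3325403   0.22832012  0.74440205] None
top 378.9938376242371 260.59476464306607 185.20044382184187 [ 2.19801474 -1.99453303  0.21620369] [0.0290611  0.42287438 0.81809692] None
wrist 314.3170895692886 254.96519004954126 191.11993220813486 None None [[ 9.99999901e-01 -3.27310577e-05 -4.44822230e-04 -6.77200289e-05]
 [ 4.17287374e-04 -2.83533734e-01  9.58962172e-01  2.02623611e-02]
 [-1.57509954e-04 -9.58962262e-01 -2.83533693e-01  7.91681364e-02]
 [ 0.00000000e+00  0.00000000e+00  0.00000000e+00  1.00000000e+00]]
```

View pics/scene0.png

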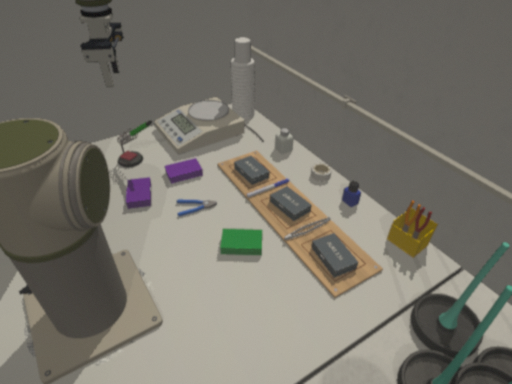

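View pics/top0.png

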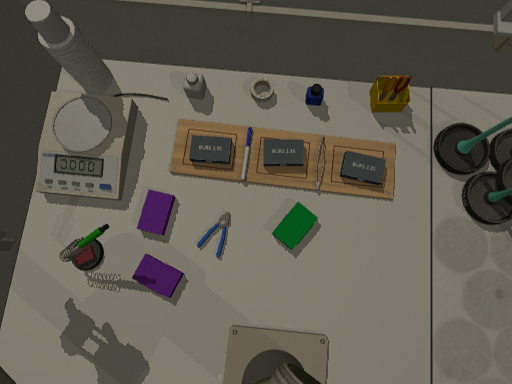

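View pics/wrist0.png

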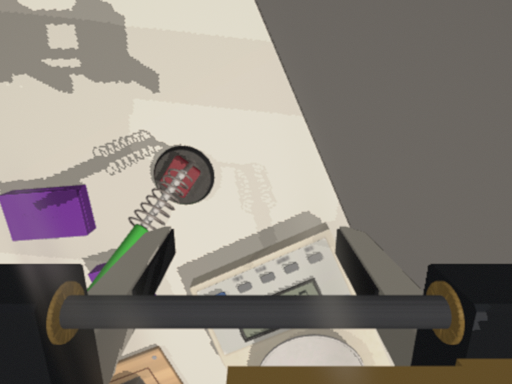

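```bash
python3 - <<'E'
from plant import robot
import numpy as np
from scipy.spatial.transform import Rotation as R
s=robot.read_state(); print(np.round(R.from_rotvec(s['orientation']).as_matrix(),3))
E
```

```text
[[ 0.428 -0.001 -0.904]
 [ 0.904 -0.001  0.428]
 [-0.001 -1.     0.   ]]
```

The scene picture shows the board with three dark cases at about (251,170), (290,203) and (334,254). In the top view they are at (211,150), (284,153) and (363,168).

Things that could be taken for a case:
- green block at top (295,226)
- purple blocks at top (156,212) and (158,275)

These are off the board and the wrong colour, so I leave them alone. The wrist view shows only the scale and the purple blocks.

Next I measure the board and the cases in the top view, with a close crop.

```bash
cat > h.py <<'E'
import numpy as np, cv2
from scipy.spatial.transform import Rotation as R
def ray_plane(c,uv,z):
    Rm=R.from_rotvec(c["rvec"]).as_matrix(); o=-Rm.T@c["tvec"]
    uv=np.atleast_2d(uv).astype(float)
    d=np.c_[(uv[:,0]-c["cx"])/c["fx"],(uv[:,1]-c["cy"])/c["fy"],np.ones(len(uv))]@Rm
    return o+d*((z-o[2])/d[:,2])[:,None]
def proj(c,P):
    return cv2.projectPoints(np.atleast_2d(P).astype(float),c["rvec"],c["tvec"],np.array([[c["fx"],0,c["cx"]],[0,c["fy"],c["cy"]],[0,0,1.]]),None)[0][:,0]
E
python3 - <<'E'
from h import *
c=dict(np.load("pics/top0.npz")); im=c["color"]; 
hsv=cv2.cvtColor(im,cv2.COLOR_RGB2HSV)
# board: wood
m=((hsv[...,0]>8)&(hsv[...,0]<25)&(hsv[...,1]>70)&(hsv[...,2]>90)).astype(np.uint8)
m[:, :160]=0;m[:110]=0;m[:,405:]=0;m[205:]=0
m=cv2.morphologyEx(m,cv2.MORPH_CLOSE,np.ones((5,5)))
cs,_=cv2.findContours(m,cv2.RETR_EXTERNAL,cv2.CHAIN_APPROX_NONE)
b=cv2.convexHull(max(cs,key=cv2.contourArea))
P=ray_plane(c,b[:,0],0.008)[:,:2].astype(np.float32)
r=cv2.minAreaRect(P); print("board",r,cv2.boxPoints(r).round(4).tolist())
# cases via depth/height
Rm=R.from_rotvec(c["rvec"]).as_matrix();o=-Rm.T@c["tvec"]
v,u=np.mgrid[:384,:512]; d=c["depth"]
X=np.stack([(u-c["cx"])/c["fx"]*d,(v-c["cy"])/c["fy"]*d,d],-1)
W=(X-c["tvec"])@Rm
mk=((hsv[...,2]<95)&(W[...,2]>0.024)&(W[...,2]<0.045)&(v>110)&(v<200)&(u>160)&(u<400)).astype(np.uint8)
mk=cv2.morphologyEx(mk,cv2.MORPH_CLOSE,np.ones((7,7)))
cs,_=cv2.findContours(mk,cv2.RETR_EXTERNAL,cv2.CHAIN_APPROX_NONE)
for k in cs:
    if cv2.contourArea(k)<300: continue
    x=ray_plane(c,k[:,0],0.033)[:,:2].astype(np.float32)
    rr=cv2.minAreaRect(x); mm=mk*0; cv2.drawContours(mm,[k],-1,1,-1)
    print("case",np.round(rr[0],4),np.round(rr[1],4),rr[2],"px",k[:,0].mean(0),"depth z",np.median(W[mm>0][:,2]))
cr=im[110:205,160:410][:,:,::-1]; cv2.imwrite("pics/crop0.png",cv2.resize(cr,None,fx=3,fy=3,interpolation=cv2.INTER_CUBIC))
E
```

```text
board ((0.5010921955108643, 0.024089261889457703), (0.537865161895752, 0.1393134891986847), 88.56566619873047) [[0.424699991941452, -0.24300000071525574], [0.5640000104904175, -0.24650000035762787], [0.5774999856948853, 0.29120001196861267], [0.4381999969482422, 0.2946999967098236]]
case [ 0.4868 -0.1642] [0.0957 0.0641] 82.09416961669922 px [363.16  167.208] depth z 0.03135956377779486
case [0.5054 0.0251] [0.0618 0.0948] 5.502644062042236 px [283.04761905 152.23809524] depth z 0.031537916947686484
case [0.4973 0.1986] [0.0643 0.0955] 1.348517894744873 px [209.8   148.696] depth z 0.031596613621251456
```

View pics/crop0.png

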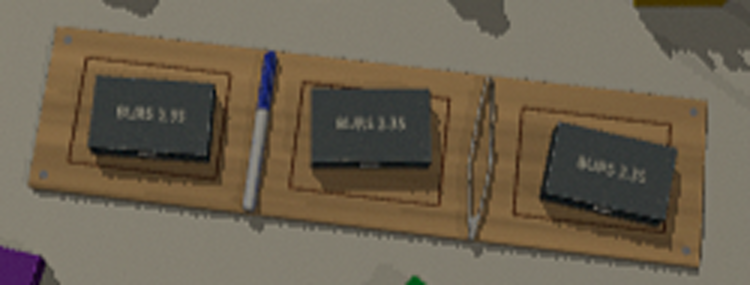

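The crop confirms the choice. The three dark cases are in the bays, with the pen between left and middle and the tweezers between middle and right. The measured sizes match: board 538x139 mm, cases about 95x64 mm, tops at about 32 mm.

The moves can't tilt the tool. So I'll grip each case near one end and let it pivot about the jaw axis with its far end on the board. Then I'll tighten the grip and lift it tilted. First I move over the left case.

```bash
python3 -m inch '[{"x":-19.5,"z":-38.7},{"x":-19.5,"z":-38.7},{"x":-19.5,"z":-38.7},{"x":-19.5,"z":-38.7},{"x":-19.5,"z":-38.7},{"x":-19.5,"z":-38.7},{"x":-19.5,"z":-38.7},{"x":-19.5,"z":-38.7},{"x":-19.5,"z":-38.7},{"x":0}]' 1 5; python3 -m inch '[{"twist":0.14,"y":12},{"twist":0.14,"y":12},{"twist":0.14,"y":12},{"twist":0.14,"y":12},{"twist":0.14,"y":12},{"twist":0.14,"y":12},{"twist":0.14,"y":12},{"twist":0.126,"y":10},{"y":0},{"y":0}]'
cat > st.py <<'E'
from h import *
from plant import robot
s=robot.read_state(); M=R.from_rotvec(s['orientation']).as_matrix()
p=s['tool_pos']; g=p+0.167*M[:,1]
print("t",round(float(s['t']),2),"tcp",p.round(4),"grasp",g.round(4),"yaw",np.degrees(np.arctan2(M[1,0],M[0,0])).round(2),"ty",M[:,1].round(3),"F",np.round(s['force'],2),"T",np.round(s['wrist_torque'],3),"op",round(float(s['opening']),4))
E
python3 st.py
```

```text
t 0.15 tcp [0.257  0.542  0.4039] grasp [0.2569 0.5418 0.2369] yaw 64.63 ty [-0.001 -0.001 -1.   ] F [0.85 0.03 0.12] T [-0.033 -0.007 -0.023] op 0.093$[0]: bad value
$[0]: bad value
```

```bash
python3 -m inch '[{"x":-19.5,"y":0,"z":-38.7,"twist":0},{"x":-19.5,"y":0,"z":-38.7,"twist":0},{"x":-19.5,"y":0,"z":-38.7,"twist":0},{"x":-19.5,"y":0,"z":-38.7,"twist":0},{"x":-19.5,"y":0,"z":-38.7,"twist":0},{"x":-19.5,"y":0,"z":-38.7,"twist":0},{"x":-19.5,"y":0,"z":-38.7,"twist":0},{"x":-19.5,"y":0,"z":-38.7,"twist":0},{"x":-19.5,"y":0,"z":-38.7,"twist":0},{"x":0,"y":0,"z":0,"twist":0}]' 1 5; python3 st.py
```

```text
t: 1.15
tool_pos: [0.4989, 0.2304, 0.4043]
orientation: [-1.39, -0.873, 0.874]
force: [0.2, -0.2, -0.1]
opening: 0.0929
t 1.15 tcp [0.4989 0.2304 0.4043] grasp [0.499  0.2301 0.2373] yaw 64.34 ty [ 0.    -0.002 -1.   ] F [ 0.21 -0.25 -0.14] T [ 0.049 -0.033 -0.031] op 0.0929
```

```bash
python3 -m inch '[{"x":0,"y":12,"z":0,"twist":0.1375},{"x":0,"y":12,"z":0,"twist":0.1375},{"x":0,"y":12,"z":0,"twist":0.1375},{"x":0,"y":12,"z":0,"twist":0.1375},{"x":0,"y":12,"z":0,"twist":0.1375},{"x":0,"y":12,"z":0,"twist":0.1375},{"x":0,"y":12,"z":0,"twist":0.1375},{"x":0,"y":12,"z":0,"twist":0.1375},{"x":0,"y":0,"z":0,"twist":0}]' 1 5; python3 st.py
python3 - <<'E'
from plant import imaging
import cv2
c=imaging.read_camera("wrist"); cv2.imwrite("pics/w1.png",c["color"][:,:,::-1])
E
```

```text
t: 2.05
tool_pos: [0.4954, 0.2346, 0.3065]
orientation: [-1.572, -0.018, 0.024]
force: [-0.1, -0.7, 0.5]
opening: 0.093
t 2.05 tcp [0.4954 0.2346 0.3065] grasp [0.4947 0.2344 0.1395] yaw 1.5 ty [-0.004 -0.001 -1.   ] F [-0.06 -0.68  0.48] T [-0.074  0.051 -0.014] op 0.093
```

View pics/w1.png

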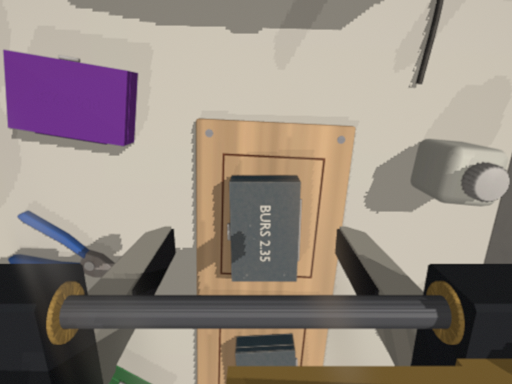

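The wrist picture shows the left case upright at about (265,228), centred between the fingers, with the middle case just below the gripper bar. I'll measure it from this view as a second check.

```bash
cat > wm.py <<'E'
from h import *
from plant import robot,imaging
import sys
def wrist(name=None):
    s=robot.read_state(); c=imaging.read_camera("wrist")
    if name: cv2.imwrite(f"pics/{name}.png",c["color"][:,:,::-1])
    M=np.eye(4); M[:3,:3]=R.from_rotvec(s['orientation']).as_matrix(); M[:3,3]=s['tool_pos']
    T=M@c["tool_from_camera"]; Ti=np.linalg.inv(T)
    c=dict(c); c["rvec"]=R.from_matrix(Ti[:3,:3]).as_rotvec(); c["tvec"]=Ti[:3,3]; return c,s
def world(c):
    Rm=R.from_rotvec(c["rvec"]).as_matrix(); v,u=np.mgrid[:384,:512]; d=c["depth"]
    return (np.stack([(u-c["cx"])/c["fx"]*d,(v-c["cy"])/c["fy"]*d,d],-1)-c["tvec"])@Rm
def cases(c,near=None):
    W=world(c); hsv=cv2.cvtColor(c["color"],cv2.COLOR_RGB2HSV)
    mk=((hsv[...,2]<110)&(hsv[...,1]<120)&(abs(W[...,2]-0.033)<0.006)&(c["depth"]>0)&(abs(W[...,0]-.5)<.08)).astype(np.uint8)
    mk=cv2.morphologyEx(cv2.morphologyEx(mk,cv2.MORPH_CLOSE,np.ones((7,7))),cv2.MORPH_OPEN,np.ones((3,3)))
    for k in cv2.findContours(mk,cv2.RETR_EXTERNAL,cv2.CHAIN_APPROX_NONE)[0]:
        if cv2.contourArea(k)<300: continue
        x=ray_plane(c,k[:,0],0.033)[:,:2].astype(np.float32); r=cv2.minAreaRect(x)
        b=cv2.boxPoints(r); print("case ctr",np.round(r[0],4),"size",np.round(r[1],4),"ang",round(r[2],2),"px",k[:,0].mean(0).round(),"corners",b.round(3).tolist())
E
python3 - <<'E'
from wm import *
c,s=wrist(); cases(c)
E
```

```text
case ctr [0.5078 0.0671] size [0.0594 0.0234] ang 1.93 px [263. 356.] corners [[0.4779999852180481, 0.07800000160932541], [0.4790000021457672, 0.05400000140070915], [0.5379999876022339, 0.0560000017285347], [0.5370000004768372, 0.07999999821186066]]
case ctr [0.5023 0.2007] size [0.06   0.0952] ang 1.36 px [262. 229.] corners [[0.47099998593330383, 0.24799999594688416], [0.4729999899864197, 0.15199999511241913], [0.5329999923706055, 0.15399999916553497], [0.531000018119812, 0.24899999797344208]]
```

```bash
python3 -m inch '[{"x":3,"y":20,"z":1,"twist":0},{"x":3,"y":30,"z":1,"twist":0},{"x":0,"y":30,"z":0,"twist":0},{"x":0,"y":18,"z":0,"twist":0},{"x":0,"y":6,"z":0,"twist":0},{"x":0,"y":0,"z":0,"twist":0},{"x":0,"y":0,"z":0,"twist":0}]' 1 5; python3 st.py
```

```text
t: 2.85
tool_pos: [0.5032, 0.2369, 0.2064]
orientation: [-1.57, -0.025, 0.021]
force: [0.2, -1.0, 0.3]
opening: 0.0929
t 2.85 tcp [0.5032 0.2369 0.2064] grasp [0.5036 0.237  0.0394] yaw 1.67 ty [ 0.002  0.001 -1.   ] F [ 0.22 -0.96  0.33] T [0.005 0.011 0.014] op 0.0929
```

```bash
python3 -m inch '[{"x":-1,"y":5,"z":0,"twist":0},{"x":0,"y":4,"z":0,"twist":0},{"x":0,"y":0,"z":0,"twist":0}]' 1 5; python3 st.py;  python3 -m inch '[{"x":0,"y":0,"z":0,"twist":0}]'; python3 st.py
```

```text
t: 3.15
tool_pos: [0.5013, 0.2364, 0.1955]
orientation: [-1.571, -0.022, 0.022]
force: [-0.1, 0.6, -0.8]
opening: 0.0932
t 3.15 tcp [0.5013 0.2364 0.1955] grasp [0.5013 0.2364 0.0285] yaw 1.62 ty [-0. -0. -1.] F [-0.07  0.62 -0.77] T [-0.025  0.084 -0.018] op 0.0932
t: 3.25
tool_pos: [0.5015, 0.2365, 0.1958]
orientation: [-1.571, -0.022, 0.022]
force: [0.2, -0.1, -0.7]
opening: 0.093
t 3.25 tcp [0.5015 0.2365 0.1958] grasp [0.5015 0.2365 0.0288] yaw 1.61 ty [-0. -0. -1.] F [ 0.24 -0.08 -0.72] T [-0.069  0.039 -0.011] op 0.093
```

```bash
python3 -m inch '[{"x":0,"y":0,"z":0,"twist":0},{"x":0,"y":0,"z":0,"twist":0},{"x":0,"y":0,"z":0,"twist":0},{"x":0,"y":0,"z":0,"twist":0},{"x":0,"y":0,"z":0,"twist":0}]' -1 5; python3 st.py;  python3 -m inch '[{"x":0,"y":-8,"z":0,"twist":0},{"x":0,"y":-8,"z":-2,"twist":0},{"x":0,"y":0,"z":0,"twist":0}]'; python3 st.py
cat > look.py <<'E'
from wm import *
n=sys.argv[1]; c,s=wrist(n+"_w"); d=imaging.read_camera("scene"); 
cv2.imwrite(f"pics/{n}_s.png",cv2.resize(d["color"][130:310,200:400][:,:,::-1],None,fx=3,fy=3,interpolation=cv2.INTER_CUBIC))
E
python3 look.py l1
```

```text
t: 3.75
tool_pos: [0.5016, 0.2365, 0.1958]
orientation: [-1.571, -0.022, 0.022]
force: [1.5, 0.5, -0.0]
opening: 0.0611
t 3.75 tcp [0.5016 0.2365 0.1958] grasp [0.5016 0.2365 0.0288] yaw 1.6 ty [ 0.  0. -1.] F [ 1.47  0.45 -0.04] T [-0.013  0.022  0.017] op 0.0611
t: 4.05
tool_pos: [0.5021, 0.2345, 0.2133]
orientation: [-1.57, -0.023, 0.02]
force: [-1.1, 0.5, -1.8]
opening: 0.0607
t 4.05 tcp [0.5021 0.2345 0.2133] grasp [0.5024 0.2346 0.0463] yaw 1.59 ty [ 0.002  0.001 -1.   ] F [-1.08  0.46 -1.82] T [-0.019  0.167 -0.109] op 0.0607
```

View pics/l1_w.png

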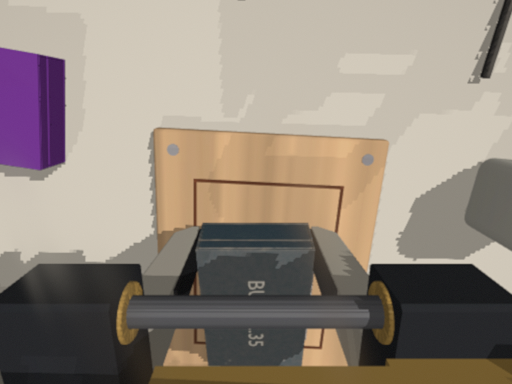

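View pics/l1_s.png

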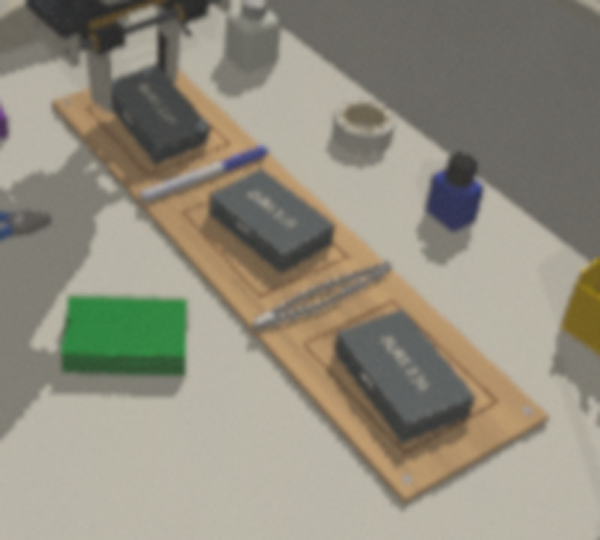

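The pivot works. In the scene crop the left case is tilted with its gripped end raised at about (140,95), and its far end rests on the board. I'll raise it further, then tighten and lift.

```bash
python3 -m inch '[{"x":0,"y":-7,"z":-2,"twist":0},{"x":0,"y":-7,"z":-2,"twist":0},{"x":0,"y":-6,"z":-2,"twist":0},{"x":0,"y":0,"z":0,"twist":0},{"x":0,"y":0,"z":0,"twist":0}]'; python3 st.py;   python3 -m inch '[{"x":0,"y":0,"z":0,"twist":0},{"x":0,"y":0,"z":0,"twist":0},{"x":0,"y":-10,"z":0,"twist":0},{"x":0,"y":-20,"z":0,"twist":0},{"x":0,"y":-20,"z":0,"twist":0},{"x":0,"y":-10,"z":0,"twist":0},{"x":0,"y":0,"z":0,"twist":0},{"x":0,"y":0,"z":0,"twist":0}]' -1 60; python3 st.py
python3 look.py l2
```

```text
t: 4.65
tool_pos: [0.5021, 0.2286, 0.2324]
orientation: [-1.57, -0.023, 0.021]
force: [1.4, 2.0, 0.8]
opening: 0.0607
t 4.65 tcp [0.5021 0.2286 0.2324] grasp [0.5023 0.2287 0.0654] yaw 1.59 ty [ 0.001  0.001 -1.   ] F [1.44 1.97 0.81] T [ 0.136 -0.099 -0.004] op 0.0607
t: 5.45
tool_pos: [0.5014, 0.2284, 0.2911]
orientation: [-1.571, -0.021, 0.023]
force: [-0.6, -0.6, -4.1]
opening: 0.0604
t 5.45 tcp [0.5014 0.2284 0.2911] grasp [0.5013 0.2283 0.1241] yaw 1.6 ty [-0.001 -0.    -1.   ] F [-0.6  -0.65 -4.08] T [ 0.003  0.09  -0.005] op 0.0604
```

View pics/l2_s.png

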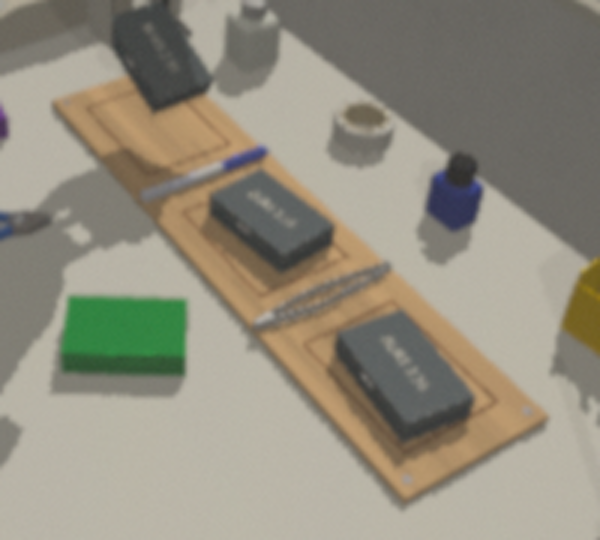

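View pics/l2_w.png

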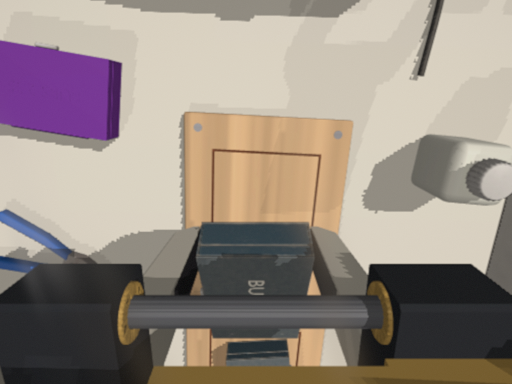

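The left case is lifted clear and tilted about 25° (scene crop (160,55)). Now I average the wrist readings.

```bash
cat > avg.py <<'E'
from wm import *
n=int(sys.argv[1]); F=[];T=[];O=[];G=[]
for i in range(n):
    imaging.read_camera("wrist"); s=robot.read_state(); F.append(s['force']);T.append(s['wrist_torque'])
    M=R.from_rotvec(s['orientation']).as_matrix(); O.append(M.T@s['wrist_torque']); G.append(s['tool_pos']+.167*M[:,1])
F=np.array(F);O=np.array(O)
print("t",s['t'],"F",F.mean(0).round(3),"+-",(F.std(0)/n**.5).round(3),"T tool axes(x=jaw)",O.mean(0).round(4),"+-",(O.std(0)/n**.5).round(4),"grasp",np.mean(G,0).round(4))
if len(sys.argv)>2:  # tilt of lid from wrist depth
    c,s=wrist(); W=world(c); M=R.from_rotvec(s['orientation']).as_matrix()
    P=(W-s['tool_pos'])@M  # tool coords
    m=(abs(P[...,0])<.022)&(P[...,2]>-.09)&(P[...,2]<.06)&(P[...,1]>.12)&(P[...,1]<.23)&(c["depth"]>0)
    for lo,hi in((-.09,-.05),(-.05,-.03),(-.03,-.01),(-.01,.005),(.005,.02),(.02,.03)):
        k=m&(P[...,2]>lo)&(P[...,2]<hi)
        if k.sum()>20: print(lo,hi,k.sum(),"y med",np.median(P[...,1][k]).round(4),"z",np.median(P[...,2][k]).round(4))
E
python3 avg.py 10 tilt
```

```text
t 6.05 F [ 0.143 -0.109 -3.097] +- [0.163 0.126 0.116] T tool axes(x=jaw) [ 0.0497 -0.0013  0.0591] +- [0.0103 0.0089 0.0078] grasp [0.5013 0.2283 0.1241]
-0.09 -0.05 639 y med 0.1995 z -0.076
-0.05 -0.03 56 y med 0.1777 z -0.0303
-0.03 -0.01 1721 y med 0.1723 z -0.0193
-0.01 0.005 2150 y med 0.1646 z 0.0002
0.005 0.02 2172 y med 0.175 z 0.0087
```

```bash
python3 -m inch '[{"x":0,"y":15,"z":0,"twist":0},{"x":0,"y":20,"z":0,"twist":0},{"x":0,"y":18,"z":0,"twist":0},{"x":0,"y":4,"z":0,"twist":0},{"x":0,"y":0,"z":0,"twist":0}]' -1 60; python3 st.py;   python3 -m inch '[{"x":0,"y":0,"z":0,"twist":0},{"x":0,"y":6,"z":2,"twist":0},{"x":0,"y":7,"z":2,"twist":0},{"x":0,"y":7,"z":2,"twist":0},{"x":0,"y":7,"z":1,"twist":0},{"x":0,"y":7,"z":0.5,"twist":0},{"x":0,"y":0,"z":0,"twist":0},{"x":0,"y":0,"z":0,"twist":0}]' -1 5; python3 st.py
```

```text
t: 6.6
tool_pos: [0.5012, 0.2283, 0.2335]
orientation: [-1.572, -0.02, 0.024]
force: [0.0, -0.4, -2.6]
opening: 0.06
t 6.6 tcp [0.5012 0.2283 0.2335] grasp [0.5008 0.2282 0.0665] yaw 1.61 ty [-0.002 -0.001 -1.   ] F [ 0.02 -0.37 -2.63] T [0.097 0.092 0.02 ] op 0.06
t: 7.4
tool_pos: [0.5011, 0.2357, 0.2]
orientation: [-1.571, -0.021, 0.023]
force: [0.6, -0.5, -2.7]
opening: 0.061
t 7.4 tcp [0.5011 0.2357 0.2   ] grasp [0.5009 0.2356 0.033 ] yaw 1.6 ty [-0.002 -0.001 -1.   ] F [ 0.57 -0.54 -2.65] T [-0.088  0.105 -0.05 ] op 0.061
```

```bash
python3 -m inch '[{"x":0,"y":3.5,"z":0,"twist":0},{"x":0,"y":0,"z":0,"twist":0},{"x":0,"y":0,"z":0,"twist":0}]' -1 3; python3 st.py; python3 -m inch '[{"x":0,"y":0,"z":0,"twist":0},{"x":0,"y":0,"z":0,"twist":0},{"x":0,"y":0,"z":0,"twist":0}]' 1 5; python3 avg.py 10; python3 look.py l3
```

```text
t: 7.7
tool_pos: [0.5016, 0.2359, 0.1973]
orientation: [-1.571, -0.022, 0.022]
force: [0.7, 0.0, -2.7]
opening: 0.0606
t 7.7 tcp [0.5016 0.2359 0.1973] grasp [0.5017 0.2359 0.0303] yaw 1.6 ty [ 0. -0. -1.] F [ 0.74  0.   -2.69] T [-0.039  0.009  0.005] op 0.0606
t: 8.0
tool_pos: [0.5017, 0.236, 0.1975]
orientation: [-1.571, -0.022, 0.022]
force: [0.3, -0.2, -1.0]
opening: 0.0802
t 8.5 F [ 0.025 -0.013  0.021] +- [0.15  0.108 0.145] T tool axes(x=jaw) [-0.0692  0.0128  0.0715] +- [0.0071 0.0062 0.0069] grasp [0.5016 0.236  0.0303]
```

View pics/l3_s.png

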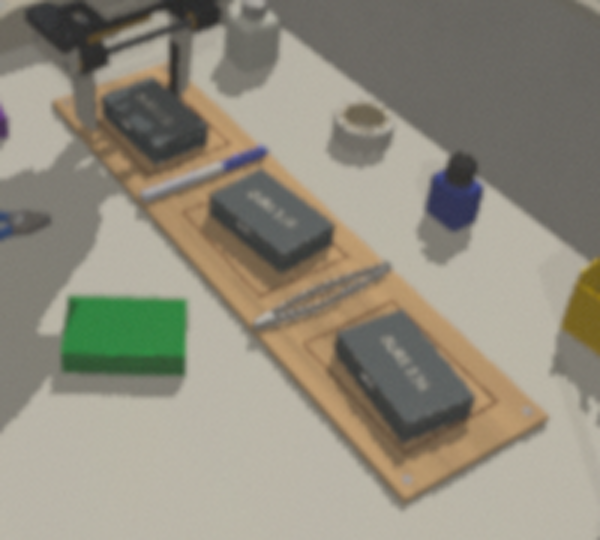

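View pics/l3_w.png

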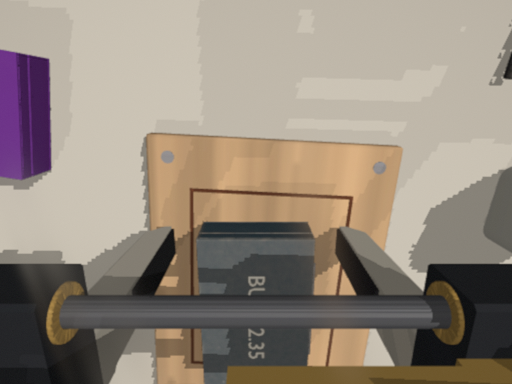

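The left case is flat again in its bay (scene crop (155,120)). From the left end it gave weight 3.1 N and moment 0.119 N·m, against 0.105 expected without a puck and 0.175 with one. Next I rock it from the other end.

```bash
python3 -m inch '[{"x":0,"y":0,"z":-24,"twist":0},{"x":0,"y":0,"z":-24,"twist":0},{"x":0,"y":0,"z":-24,"twist":0},{"x":0,"y":1,"z":0,"twist":0},{"x":0,"y":0,"z":0,"twist":0},{"x":0,"y":0,"z":0,"twist":0}]' 1 5; python3 st.py; python3 -m inch '[{"x":0,"y":0,"z":0,"twist":0},{"x":0,"y":0,"z":0,"twist":0},{"x":0,"y":0,"z":0,"twist":0},{"x":0,"y":0,"z":0,"twist":0},{"x":0,"y":-8,"z":1,"twist":0},{"x":0,"y":-8,"z":2,"twist":0},{"x":0,"y":-8,"z":2,"twist":0},{"x":0,"y":-7,"z":2,"twist":0},{"x":0,"y":-6,"z":2,"twist":0},{"x":0,"y":0,"z":0,"twist":0}]' -1 5; python3 st.py
```

```text
t: 9.2
tool_pos: [0.5036, 0.1646, 0.1963]
orientation: [-1.57, -0.022, 0.022]
force: [-0.4, -0.1, 0.0]
opening: 0.0929
t 9.2 tcp [0.5036 0.1646 0.1963] grasp [0.5036 0.1646 0.0293] yaw 1.61 ty [ 0.  0. -1.] F [-0.39 -0.1   0.02] T [-0.063  0.077 -0.008] op 0.0929
t: 10.2
tool_pos: [0.5037, 0.1733, 0.2346]
orientation: [-1.57, -0.024, 0.021]
force: [0.3, -0.9, 0.5]
opening: 0.061
t 10.2 tcp [0.5037 0.1733 0.2346] grasp [0.504  0.1734 0.0676] yaw 1.62 ty [ 0.002  0.    -1.   ] F [ 0.32 -0.93  0.48] T [-0.259  0.022 -0.011] op 0.061
```

```bash
  python3 -m inch '[{"x":0,"y":0,"z":0,"twist":0},{"x":0,"y":0,"z":0,"twist":0},{"x":0,"y":-10,"z":0,"twist":0},{"x":0,"y":-20,"z":0,"twist":0},{"x":0,"y":-20,"z":0,"twist":0},{"x":0,"y":-10,"z":0,"twist":0},{"x":0,"y":0,"z":0,"twist":0},{"x":0,"y":0,"z":0,"twist":0}]' -1 60; python3 avg.py 10 t; python3 look.py l4
```

```text
t: 11.0
tool_pos: [0.503, 0.1729, 0.2926]
orientation: [-1.571, -0.021, 0.023]
force: [-0.4, 0.2, -3.9]
opening: 0.0602
t 11.5 F [-0.109  0.129 -3.176] +- [0.192 0.142 0.153] T tool axes(x=jaw) [-0.1681  0.01    0.0621] +- [0.0093 0.007  0.0109] grasp [0.5027 0.1729 0.1254]
-0.01 0.005 1896 y med 0.1669 z -0.0002
0.005 0.02 2662 y med 0.1729 z 0.0124
0.02 0.03 1693 y med 0.1789 z 0.025
```

View pics/l4_s.png

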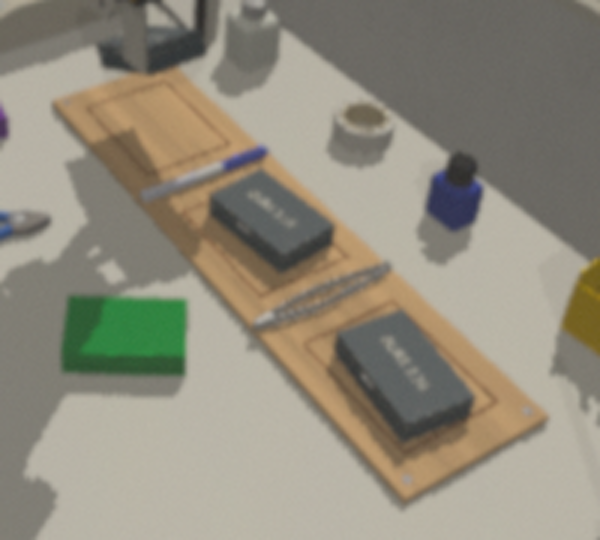

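The moment difference between ends is 0.218 N·m. It should be 0.206 without a puck and about 0.34 with one, so the left case doesn't rattle. I lay it back.

```bash
python3 -m inch '[{"x":0,"y":15,"z":0,"twist":0},{"x":0,"y":20,"z":0,"twist":0},{"x":0,"y":18,"z":0,"twist":0},{"x":0,"y":6,"z":0,"twist":0},{"x":0,"y":0,"z":0,"twist":0}]' -1 60;   python3 -m inch '[{"x":0,"y":0,"z":0,"twist":0},{"x":0,"y":7,"z":-2,"twist":0},{"x":0,"y":8,"z":-2,"twist":0},{"x":0,"y":8,"z":-2,"twist":0},{"x":0,"y":7,"z":-2,"twist":0},{"x":0,"y":6,"z":-1,"twist":0},{"x":0,"y":0,"z":0,"twist":0},{"x":0,"y":0,"z":0,"twist":0}]' -1 4; python3 st.py
```

```text
t: 12.15
tool_pos: [0.5028, 0.1728, 0.2331]
orientation: [-1.571, -0.02, 0.024]
force: [-4.2, -0.1, 0.9]
opening: 0.0604
t: 12.95
tool_pos: [0.5034, 0.1639, 0.1979]
orientation: [-1.571, -0.021, 0.023]
force: [0.3, -0.8, -2.4]
opening: 0.0605
t 12.95 tcp [0.5034 0.1639 0.1979] grasp [0.5032 0.1639 0.0309] yaw 1.6 ty [-0.001 -0.    -1.   ] F [ 0.28 -0.77 -2.38] T [-0.117  0.045 -0.003] op 0.0605
```

```bash
python3 -m inch '[{"x":0,"y":1.5,"z":0,"twist":0},{"x":0,"y":0,"z":0,"twist":0}]' -1 3; python3 -m inch '[{"x":0,"y":0,"z":0,"twist":0},{"x":0,"y":0,"z":0,"twist":0},{"x":0,"y":-10,"z":0,"twist":0},{"x":0,"y":-30,"z":0,"twist":0},{"x":0,"y":-35,"z":-10,"twist":0},{"x":0,"y":-30,"z":-25,"twist":0},{"x":0,"y":-5,"z":-35,"twist":0},{"x":0,"y":0,"z":-30,"twist":-0.068},{"x":0,"y":0,"z":0,"twist":0},{"x":0,"y":0,"z":0,"twist":0}]' 1 5; python3 st.py; python3 - <<'E'
from wm import *
c,s=wrist("m0_w"); cases(c)
E
python3 look.py m0
```

```text
t: 13.15
tool_pos: [0.5035, 0.164, 0.1967]
orientation: [-1.571, -0.022, 0.022]
force: [0.3, -0.3, -0.8]
opening: 0.0608
t: 14.15
tool_pos: [0.5064, 0.0637, 0.3075]
orientation: [-1.569, -0.074, 0.073]
force: [0.6, -0.2, -0.3]
opening: 0.093
t 14.15 tcp [0.5064 0.0637 0.3075] grasp [0.5066 0.0638 0.1405] yaw 5.35 ty [ 0.001  0.    -1.   ] F [ 0.59 -0.21 -0.28] T [-0.058  0.063  0.011] op 0.093
case ctr [ 0.4857 -0.128 ] size [0.0349 0.0372] ang 82.52 px [216. 370.] corners [[0.4650000035762787, -0.14300000667572021], [0.5019999742507935, -0.14800000190734863], [0.5059999823570251, -0.11299999803304672], [0.4699999988079071, -0.1080000028014183]]
case ctr [0.511  0.0262] size [0.0599 0.0958] ang 5.28 px [257. 232.] corners [[0.47699999809265137, 0.07100000232458115], [0.4860000014305115, -0.024000000208616257], [0.5450000166893005, -0.01899999938905239], [0.5360000133514404, 0.07699999958276749]]
case ctr [0.5027 0.1815] size [0.06   0.0606] ang 2.43 px [265.  41.] corners [[0.47099998593330383, 0.20999999344348907], [0.4740000069141388, 0.15000000596046448], [0.5339999794960022, 0.15199999511241913], [0.531000018119812, 0.21299999952316284]]
```

View pics/m0_w.png

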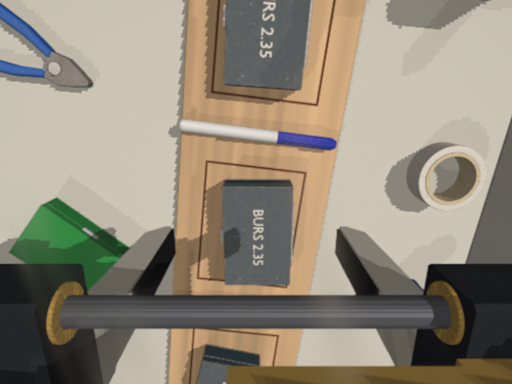

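The wrist picture shows the left case back in its bay, the pen untouched, and the middle case at (257,232). It measures (0.511, 0.026), yaw 5.3°. I grip it at the left end.

```bash
python3 -m inch '[{"x":1,"y":30,"z":-2,"twist":0},{"x":0,"y":40,"z":0,"twist":0},{"x":0,"y":28,"z":0,"twist":0},{"x":0,"y":9,"z":0,"twist":0},{"x":0,"y":3.5,"z":0,"twist":0},{"x":0,"y":0,"z":0,"twist":0},{"x":0,"y":0,"z":0,"twist":0}]' 1 5; python3 avg.py 8
```

```text
t: 15.0
tool_pos: [0.5085, 0.0624, 0.198]
orientation: [-1.57, -0.078, 0.073]
force: [1.2, 0.4, -0.1]
opening: 0.0927
t 15.4 F [ 0.078 -0.196  0.124] +- [0.113 0.179 0.154] T tool axes(x=jaw) [-0.044  -0.002   0.0619] +- [0.0107 0.007  0.0114] grasp [0.5084 0.0622 0.0303]
```

```bash
python3 -m inch '[{"x":0,"y":1,"z":0,"twist":0},{"x":0,"y":0,"z":0,"twist":0},{"x":0,"y":0,"z":0,"twist":0},{"x":0,"y":0,"z":0,"twist":0},{"x":0,"y":-8,"z":-1,"twist":0},{"x":0,"y":-8,"z":-2,"twist":0},{"x":0,"y":-8,"z":-2,"twist":0},{"x":0,"y":-7,"z":-2,"twist":0},{"x":0,"y":-6,"z":-2,"twist":0},{"x":0,"y":0,"z":0,"twist":0},{"x":0,"y":0,"z":0,"twist":0}]' -1 7; python3 st.py; python3 look.py m1
```

```text
t: 16.5
tool_pos: [0.5087, 0.0533, 0.2327]
orientation: [-1.569, -0.076, 0.074]
force: [1.5, 1.3, -1.6]
opening: 0.0605
t 16.5 tcp [0.5087 0.0533 0.2327] grasp [0.5089 0.0534 0.0657] yaw 5.49 ty [ 0.001  0.    -1.   ] F [ 1.5   1.26 -1.62] T [ 0.125 -0.153  0.022] op 0.0605
```

View pics/m1_s.png

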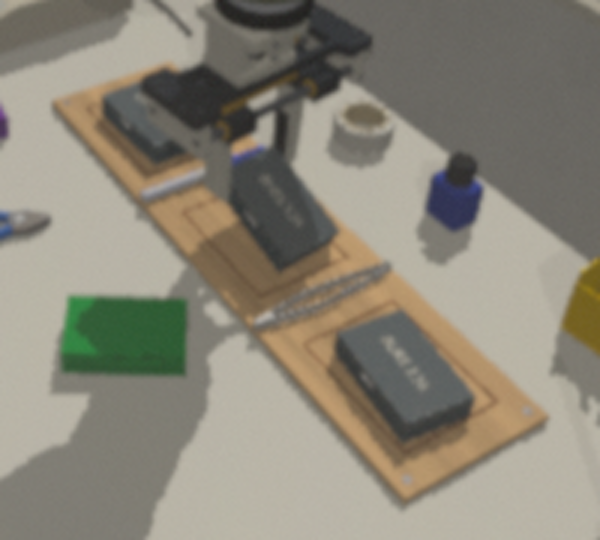

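The middle case has pivoted, with its gripped end up (crop (280,195)). I tighten, lift and measure.

```bash
  python3 -m inch '[{"x":0,"y":0,"z":0,"twist":0},{"x":0,"y":0,"z":0,"twist":0},{"x":0,"y":-10,"z":0,"twist":0},{"x":0,"y":-20,"z":0,"twist":0},{"x":0,"y":-20,"z":0,"twist":0},{"x":0,"y":-10,"z":0,"twist":0},{"x":0,"y":0,"z":0,"twist":0},{"x":0,"y":0,"z":0,"twist":0},{"x":0,"y":0,"z":0,"twist":0}]' -1 60; python3 avg.py 10 t; python3 look.py m2
```

```text
t: 17.5
tool_pos: [0.5078, 0.0531, 0.2908]
orientation: [-1.569, -0.073, 0.077]
force: [0.2, 0.2, -5.8]
opening: 0.0603
t 18.0 F [-0.278  0.012 -5.382] +- [0.128 0.132 0.125] T tool axes(x=jaw) [0.1106 0.0085 0.0559] +- [0.0078 0.0104 0.0095] grasp [0.508  0.0532 0.1246]
-0.09 -0.05 510 y med 0.2006 z -0.0761
-0.05 -0.03 219 y med 0.1802 z -0.0314
-0.03 -0.01 1730 y med 0.1747 z -0.0194
-0.01 0.005 1846 y med 0.1667 z -0.0012
0.005 0.02 2454 y med 0.1755 z 0.0091
```

View pics/m2_s.png

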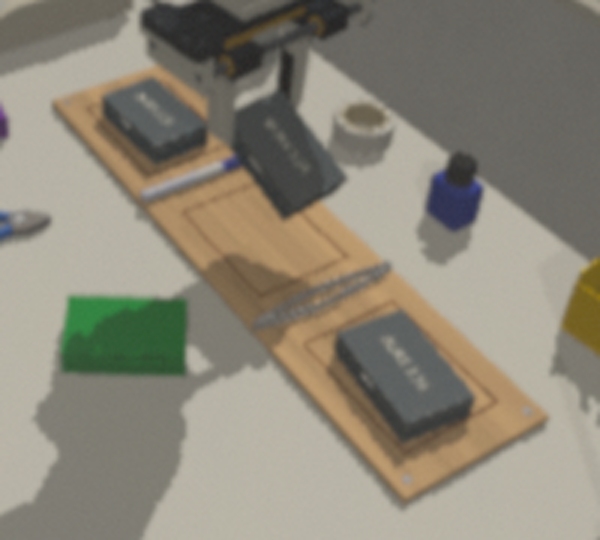

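The middle case is lifted clear and tilted about 24°. Weight is 5.4 N and moment about 0.17 N·m, against 0.178 without a puck. I lay it down and rock it the other way.

```bash
python3 -m inch '[{"x":0,"y":15,"z":0,"twist":0},{"x":0,"y":20,"z":0,"twist":0},{"x":0,"y":18,"z":0,"twist":0},{"x":0,"y":5,"z":0,"twist":0},{"x":0,"y":0,"z":0,"twist":0}]' -1 60;   python3 -m inch '[{"x":0,"y":0,"z":0,"twist":0},{"x":0,"y":7,"z":2,"twist":0},{"x":0,"y":8,"z":2,"twist":0},{"x":0,"y":8,"z":2,"twist":0},{"x":0,"y":7,"z":2,"twist":0},{"x":0,"y":6,"z":1,"twist":0},{"x":0,"y":0,"z":0,"twist":0},{"x":0,"y":0,"z":0,"twist":0}]' -1 6; python3 st.py
```

```text
t: 18.65
tool_pos: [0.5078, 0.0532, 0.2331]
orientation: [-1.57, -0.073, 0.077]
force: [-0.7, -0.5, -4.1]
opening: 0.0602
t: 19.45
tool_pos: [0.5075, 0.0621, 0.1979]
orientation: [-1.57, -0.075, 0.076]
force: [2.0, -0.6, -3.1]
opening: 0.0611
t 19.45 tcp [0.5075 0.0621 0.1979] grasp [0.5074 0.0621 0.0309] yaw 5.51 ty [-0. -0. -1.] F [ 1.96 -0.55 -3.06] T [ 0.005 -0.173  0.092] op 0.0611
```

```bash
python3 -m inch '[{"x":0,"y":1.5,"z":0,"twist":0},{"x":0,"y":0,"z":0,"twist":0}]' -1 3; python3 -m inch '[{"x":0,"y":0,"z":0,"twist":0},{"x":0,"y":0,"z":0,"twist":0},{"x":0,"y":0,"z":0,"twist":0},{"x":0,"y":0,"z":-24,"twist":0},{"x":0,"y":0,"z":-24,"twist":0},{"x":0,"y":0,"z":-24,"twist":0},{"x":0,"y":0,"z":0,"twist":0},{"x":0,"y":0,"z":0,"twist":0}]' 1 7; python3 st.py; python3 look.py m3
```

```text
t: 19.65
tool_pos: [0.5075, 0.0621, 0.1968]
orientation: [-1.569, -0.075, 0.075]
force: [-0.2, -0.0, 0.0]
opening: 0.0609
t: 20.45
tool_pos: [0.5145, -0.0098, 0.1968]
orientation: [-1.569, -0.074, 0.074]
force: [0.7, 1.3, -0.3]
opening: 0.0927
t 20.45 tcp [ 0.5145 -0.0098  0.1968] grasp [ 0.5145 -0.0097  0.0298] yaw 5.41 ty [ 0.  0. -1.] F [ 0.69  1.35 -0.34] T [-0.085  0.063  0.033] op 0.0927
```

View pics/m3_s.png

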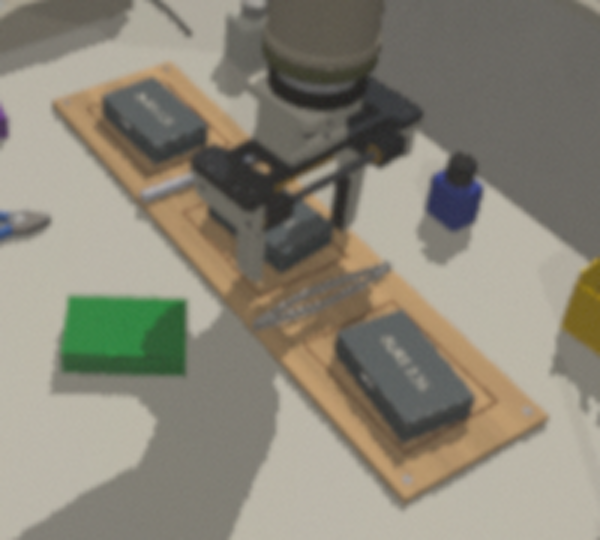

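The middle case lies flat and the fingers straddle its right end (crop (250,250)). Now I tilt it the other way.

```bash
python3 -m inch '[{"x":0,"y":0,"z":0,"twist":0},{"x":0,"y":0,"z":0,"twist":0},{"x":0,"y":0,"z":0,"twist":0},{"x":0,"y":0,"z":0,"twist":0},{"x":0,"y":-8,"z":1,"twist":0},{"x":0,"y":-8,"z":2,"twist":0},{"x":0,"y":-8,"z":2,"twist":0},{"x":0,"y":-7,"z":2,"twist":0},{"x":0,"y":-6,"z":2,"twist":0},{"x":0,"y":0,"z":0,"twist":0}]' -1 7; python3 st.py;  python3 -m inch '[{"x":0,"y":0,"z":0,"twist":0},{"x":0,"y":0,"z":0,"twist":0},{"x":0,"y":-10,"z":0,"twist":0},{"x":0,"y":-20,"z":0,"twist":0},{"x":0,"y":-20,"z":0,"twist":0},{"x":0,"y":-10,"z":0,"twist":0},{"x":0,"y":0,"z":0,"twist":0},{"x":0,"y":0,"z":0,"twist":0},{"x":0,"y":0,"z":0,"twist":0}]' -1 60; python3 avg.py 10 t; python3 look.py m4
```

```text
t: 21.55
tool_pos: [0.5139, -0.0003, 0.2349]
orientation: [-1.57, -0.077, 0.074]
force: [1.0, -0.5, -1.3]
opening: 0.0607
t 21.55 tcp [ 5.139e-01 -3.000e-04  2.349e-01] grasp [ 5.142e-01 -4.000e-04  6.790e-02] yaw 5.52 ty [ 0.002 -0.    -1.   ] F [ 0.97 -0.52 -1.28] T [-0.134  0.043  0.044] op 0.0607
t: 22.45
tool_pos: [0.513, -0.0005, 0.2923]
orientation: [-1.569, -0.074, 0.077]
force: [-0.1, 0.2, -5.5]
opening: 0.0598
t 22.95 F [ 3.00e-03  8.10e-02 -5.34e+00] +- [0.132 0.135 0.147] T tool axes(x=jaw) [-0.2313  0.0026  0.0466] +- [0.0079 0.0096 0.0099] grasp [ 5.132e-01 -5.000e-04  1.261e-01]
-0.01 0.005 1920 y med 0.1677 z -0.0003
0.005 0.02 2626 y med 0.1738 z 0.0124
0.02 0.03 1690 y med 0.1798 z 0.025
```

View pics/m4_s.png

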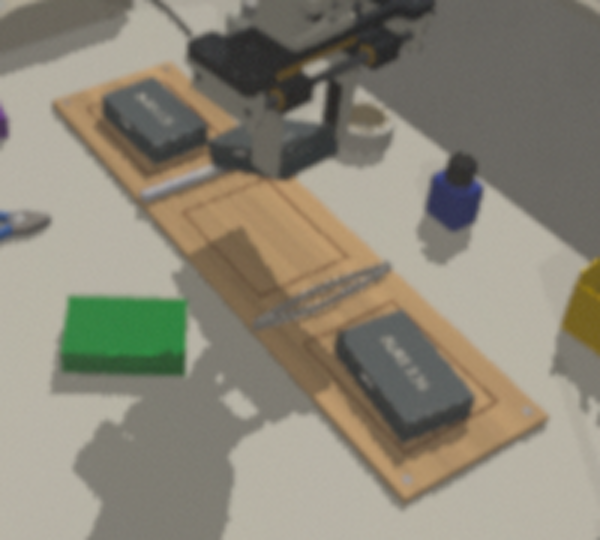

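The moment difference is 0.342 N·m, against 0.352 without a puck and 0.487 with one. The middle case doesn't rattle either. I lay it back and go to the right case.

```bash
python3 -m inch '[{"x":0,"y":15,"z":0,"twist":0},{"x":0,"y":20,"z":0,"twist":0},{"x":0,"y":18,"z":0,"twist":0},{"x":0,"y":5,"z":0,"twist":0},{"x":0,"y":0,"z":0,"twist":0}]' -1 60;   python3 -m inch '[{"x":0,"y":0,"z":0,"twist":0},{"x":0,"y":7,"z":-2,"twist":0},{"x":0,"y":8,"z":-2,"twist":0},{"x":0,"y":8,"z":-2,"twist":0},{"x":0,"y":7,"z":-2,"twist":0},{"x":0,"y":7,"z":-1,"twist":0},{"x":0,"y":0,"z":0,"twist":0},{"x":0,"y":0,"z":0,"twist":0}]' -1 6; python3 st.py
```

```text
t: 23.6
tool_pos: [0.513, -0.0005, 0.2347]
orientation: [-1.569, -0.073, 0.077]
force: [-1.9, 0.2, -2.1]
opening: 0.0597
t: 24.4
tool_pos: [0.5143, -0.0095, 0.1983]
orientation: [-1.569, -0.075, 0.076]
force: [0.9, -0.6, -2.8]
opening: 0.0608
t 24.4 tcp [ 0.5143 -0.0095  0.1983] grasp [ 0.5142 -0.0095  0.0313] yaw 5.49 ty [-0.001  0.    -1.   ] F [ 0.86 -0.6  -2.84] T [-0.236 -0.136 -0.069] op 0.0608
```

```bash
python3 -m inch '[{"x":0,"y":1.5,"z":0,"twist":0},{"x":0,"y":0,"z":0,"twist":0}]' -1 3; python3 -m inch '[{"x":0,"y":0,"z":0,"twist":0},{"x":0,"y":0,"z":0,"twist":0},{"x":0,"y":-10,"z":0,"twist":0},{"x":0,"y":-35,"z":0,"twist":0},{"x":0,"y":-35,"z":-12,"twist":0},{"x":-9,"y":-30,"z":-30,"twist":0},{"x":-12,"y":0,"z":-40,"twist":0},{"x":-10,"y":0,"z":-35,"twist":0},{"x":0,"y":0,"z":0,"twist":0.117},{"x":0,"y":0,"z":0,"twist":0.117},{"x":0,"y":0,"z":0,"twist":0},{"x":0,"y":0,"z":0,"twist":0}]' 1 7; python3 st.py; python3 - <<'E'
from wm import *
c,s=wrist("r0_w"); cases(c)
E
```

```text
t: 24.6
tool_pos: [0.5144, -0.0095, 0.1972]
orientation: [-1.569, -0.075, 0.076]
force: [-0.1, -0.3, -1.0]
opening: 0.0607
t: 25.8
tool_pos: [0.4949, -0.1289, 0.3079]
orientation: [-1.568, 0.105, -0.106]
force: [0.4, -0.5, -0.5]
opening: 0.0928
t 25.8 tcp [ 0.4949 -0.1289  0.3079] grasp [ 0.495  -0.1289  0.1409] yaw -7.7 ty [ 0.001 -0.    -1.   ] F [ 0.4  -0.45 -0.52] T [-0.063  0.027 -0.002] op 0.0928
case ctr [ 0.4919 -0.1641] size [0.0953 0.0603] ang 82.28 px [257. 230.] corners [[0.4560000002384186, -0.2070000022649765], [0.5149999856948853, -0.2150000035762787], [0.527999997138977, -0.12099999934434891], [0.46799999475479126, -0.11299999803304672]]
case ctr [0.5122 0.    ] size [0.0608 0.0464] ang 5.05 px [253.  28.] corners [[0.47999998927116394, 0.019999999552965164], [0.48399999737739563, -0.026000000536441803], [0.5450000166893005, -0.019999999552965164], [0.5400000214576721, 0.026000000536441803]]
```

View pics/r0_w.png

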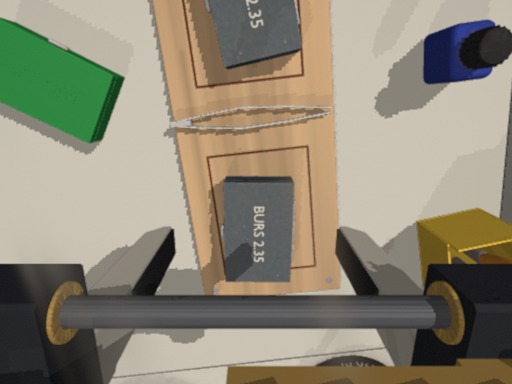

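The middle case is back where it was, with its right end at y of about −0.02. The right case is at wrist (257,230), centre (0.492, −0.164). I grip its left end.

```bash
python3 -m inch '[{"x":2,"y":30,"z":0,"twist":0},{"x":0,"y":40,"z":0,"twist":0},{"x":0,"y":28,"z":0,"twist":0},{"x":0,"y":10,"z":0,"twist":0},{"x":0,"y":3.5,"z":0,"twist":0},{"x":0,"y":0,"z":0,"twist":0},{"x":0,"y":0,"z":0,"twist":0}]' 1 7; python3 avg.py 8;  python3 -m inch '[{"x":0,"y":0,"z":0,"twist":0},{"x":0,"y":0,"z":0,"twist":0},{"x":0,"y":0,"z":0,"twist":0},{"x":0,"y":0,"z":0,"twist":0},{"x":0,"y":-8,"z":-1,"twist":0},{"x":0,"y":-8,"z":-2,"twist":0},{"x":0,"y":-8,"z":-2,"twist":0},{"x":0,"y":-7,"z":-2,"twist":0},{"x":0,"y":-6,"z":-2,"twist":0},{"x":0,"y":0,"z":0,"twist":0},{"x":0,"y":0,"z":0,"twist":0}]' -1 8; python3 st.py; python3 look.py r1
```

```text
t: 26.55
tool_pos: [0.4978, -0.1295, 0.1976]
orientation: [-1.569, 0.106, -0.11]
force: [-0.5, -0.3, 0.2]
opening: 0.0932
t 26.95 F [-0.021 -0.111  0.024] +- [0.138 0.143 0.194] T tool axes(x=jaw) [-0.0756 -0.009   0.0703] +- [0.008  0.0091 0.02  ] grasp [ 0.4976 -0.1295  0.0298]
t: 28.05
tool_pos: [0.4958, -0.1383, 0.2332]
orientation: [-1.568, 0.108, -0.109]
force: [0.8, -0.7, -2.5]
opening: 0.0606
t 28.05 tcp [ 0.4958 -0.1383  0.2332] grasp [ 0.4959 -0.1383  0.0662] yaw -7.92 ty [ 0.001 -0.    -1.   ] F [ 0.84 -0.7  -2.5 ] T [-0.165 -0.     0.098] op 0.0606
```

View pics/r1_s.png

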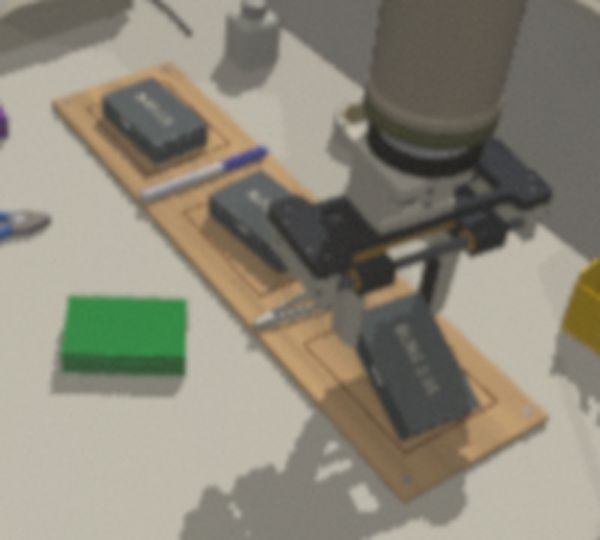

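The right case has pivoted (crop (415,370)), and the other two lie flat in their bays. I lock, lift and measure.

```bash
  python3 -m inch '[{"x":0,"y":0,"z":0,"twist":0},{"x":0,"y":0,"z":0,"twist":0},{"x":0,"y":-10,"z":0,"twist":0},{"x":0,"y":-20,"z":0,"twist":0},{"x":0,"y":-20,"z":0,"twist":0},{"x":0,"y":-10,"z":0,"twist":0},{"x":0,"y":0,"z":0,"twist":0},{"x":0,"y":0,"z":0,"twist":0},{"x":0,"y":0,"z":0,"twist":0}]' -1 60; python3 avg.py 10 t; python3 look.py r2
```

```text
t: 29.05
tool_pos: [0.4949, -0.1379, 0.2912]
orientation: [-1.567, 0.11, -0.106]
force: [-0.0, -0.8, -8.4]
opening: 0.06
t 29.55 F [ 0.108 -0.07  -8.226] +- [0.128 0.122 0.109] T tool axes(x=jaw) [ 0.262  -0.0195  0.0663] +- [0.0104 0.006  0.009 ] grasp [ 0.4951 -0.138   0.1251]
-0.09 -0.05 375 y med 0.2034 z -0.0777
-0.05 -0.03 318 y med 0.182 z -0.0322
-0.03 -0.01 1709 y med 0.1761 z -0.0194
-0.01 0.005 1796 y med 0.1677 z -0.0014
0.005 0.02 2454 y med 0.1761 z 0.0093
```

View pics/r2_s.png

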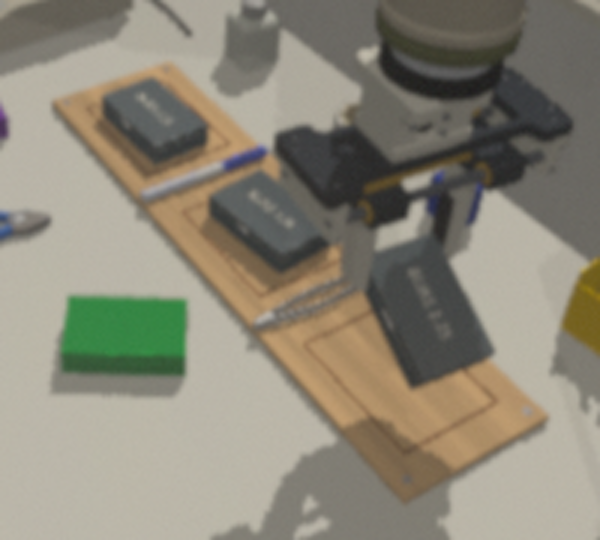

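Weight is 8.23 N and moment 0.338 N·m, against 0.262 without a puck, so there is an extra 0.076 towards the low end (0.067 expected with the puck). The right case rattles. I'll confirm with the other end, but first check the clearance to the yellow pen box.

```bash
python3 - <<'E'
from wm import *
c=dict(np.load("pics/top0.npz")); W=world(c)
m=(c["depth"]>0)&(W[...,0]>.55)&(W[...,0]<.8)&(W[...,1]<.05)&(W[...,1]>-.4)
for lo,hi in((.03,.06),(.06,.09),(.09,.15),(.15,.3)):
    k=m&(W[...,2]>lo)&(W[...,2]<hi)
    for a,b in((-.4,-.12),(-.12,.05)):
        q=k&(W[...,1]>a)&(W[...,1]<b)
        if q.sum()>5: print(lo,hi,q.sum(),"x",W[q][:,0].min().round(3),W[q][:,0].max().round(3),"y",W[q][:,1].min().round(3),W[q][:,1].max().round(3))
E
```

```text
0.03 0.06 1310 x 0.557 0.78 y -0.4 -0.12
0.03 0.06 640 x 0.646 0.78 y -0.12 0.05
0.06 0.09 1104 x 0.563 0.78 y -0.4 -0.12
0.06 0.09 608 x 0.65 0.78 y -0.12 0.05
0.09 0.15 2180 x 0.672 0.78 y -0.4 -0.12
0.09 0.15 1218 x 0.774 0.78 y -0.12 0.05
0.15 0.3 4617 x 0.725 0.78 y -0.398 -0.12
0.15 0.3 1869 x 0.755 0.78 y -0.12 0.05
```

```bash
python3 -m inch '[{"x":0,"y":15,"z":0,"twist":0},{"x":0,"y":20,"z":0,"twist":0},{"x":0,"y":18,"z":0,"twist":0},{"x":0,"y":5,"z":0,"twist":0},{"x":0,"y":0,"z":0,"twist":0}]' -1 60;   python3 -m inch '[{"x":0,"y":0,"z":0,"twist":0},{"x":0,"y":7,"z":2,"twist":0},{"x":0,"y":8,"z":2,"twist":0},{"x":0,"y":8,"z":2,"twist":0},{"x":0,"y":7,"z":2,"twist":0},{"x":0,"y":6,"z":1,"twist":0},{"x":0,"y":0,"z":0,"twist":0},{"x":0,"y":0,"z":0,"twist":0}]' -1 7; python3 st.py;python3 -m inch '[{"x":0,"y":1,"z":0,"twist":0},{"x":0,"y":0,"z":0,"twist":0}]' -1 3; python3 -m inch '[{"x":0,"y":0,"z":0,"twist":0},{"x":0,"y":0,"z":0,"twist":0},{"x":0,"y":0,"z":0,"twist":0},{"x":0,"y":0,"z":-24,"twist":0},{"x":0,"y":0,"z":-24,"twist":0},{"x":0,"y":0,"z":-24,"twist":0},{"x":0,"y":0,"z":0,"twist":0},{"x":0,"y":0,"z":0,"twist":0}]' 1 8; python3 st.py; python3 look.py r3
```

```text
t: 30.2
tool_pos: [0.495, -0.1379, 0.2337]
orientation: [-1.568, 0.11, -0.106]
force: [-2.3, 0.2, -4.3]
opening: 0.0603
t: 31.0
tool_pos: [0.4968, -0.1294, 0.1984]
orientation: [-1.569, 0.108, -0.108]
force: [1.6, -0.4, -4.1]
opening: 0.061
t 31.0 tcp [ 0.4968 -0.1294  0.1984] grasp [ 0.4968 -0.1295  0.0314] yaw -7.9 ty [ 0. -0. -1.] F [ 1.64 -0.42 -4.07] T [-0.157 -0.206  0.117] op 0.061
t: 31.2
tool_pos: [0.4968, -0.1294, 0.1978]
orientation: [-1.568, 0.108, -0.109]
force: [0.1, 0.3, -2.8]
opening: 0.0607
t: 32.0
tool_pos: [0.4868, -0.2008, 0.1978]
orientation: [-1.568, 0.109, -0.11]
force: [-1.0, 1.4, 0.5]
opening: 0.0933
t 32.0 tcp [ 0.4868 -0.2008  0.1978] grasp [ 0.4868 -0.2007  0.0308] yaw -7.99 ty [ 0.  0. -1.] F [-0.98  1.42  0.51] T [-0.023  0.104  0.001] op 0.0933
```

View pics/r3_s.png

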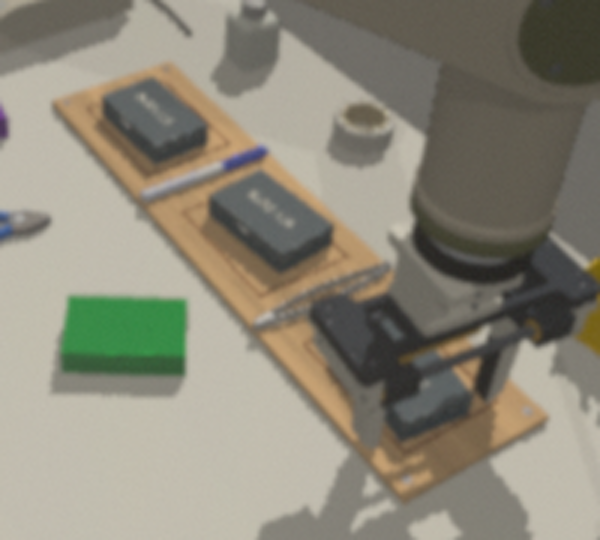

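The case is flat again and the fingers straddle its right end (crop (430,405)). The other things are untouched. Now the reverse rock.

```bash
python3 -m inch '[{"x":0,"y":1,"z":0,"twist":0},{"x":0,"y":0,"z":0,"twist":0},{"x":0,"y":0,"z":0,"twist":0},{"x":0,"y":0,"z":0,"twist":0},{"x":0,"y":-8,"z":1,"twist":0},{"x":0,"y":-8,"z":2,"twist":0},{"x":0,"y":-8,"z":2,"twist":0},{"x":0,"y":-7,"z":2,"twist":0},{"x":0,"y":-6,"z":2,"twist":0},{"x":0,"y":0,"z":0,"twist":0}]' -1 8; python3 st.py;  python3 -m inch '[{"x":0,"y":0,"z":0,"twist":0},{"x":0,"y":0,"z":0,"twist":0},{"x":0,"y":-10,"z":0,"twist":0},{"x":0,"y":-20,"z":0,"twist":0},{"x":0,"y":-20,"z":0,"twist":0},{"x":0,"y":-10,"z":0,"twist":0},{"x":0,"y":0,"z":0,"twist":0},{"x":0,"y":0,"z":0,"twist":0},{"x":0,"y":0,"z":0,"twist":0}]' -1 60; python3 avg.py 10 t; python3 look.py r4
```

```text
t: 33.1
tool_pos: [0.4884, -0.1915, 0.2349]
orientation: [-1.569, 0.107, -0.109]
force: [0.1, -0.5, -4.0]
opening: 0.0605
t 33.1 tcp [ 0.4884 -0.1915  0.2349] grasp [ 0.4886 -0.1917  0.0679] yaw -7.88 ty [ 0.001 -0.001 -1.   ] F [ 0.05 -0.5  -4.  ] T [-0.109  0.192  0.024] op 0.0605
t: 34.0
tool_pos: [0.4875, -0.1914, 0.2922]
orientation: [-1.567, 0.11, -0.107]
force: [-1.5, 0.0, -8.2]
opening: 0.06
t 34.5 F [ 0.167  0.015 -8.   ] +- [0.168 0.124 0.121] T tool axes(x=jaw) [-0.4154 -0.0068  0.0559] +- [0.0096 0.0101 0.0097] grasp [ 0.4877 -0.1914  0.1261]
-0.01 0.005 1763 y med 0.1688 z 0.0001
0.005 0.02 2603 y med 0.1749 z 0.0124
0.02 0.03 1669 y med 0.181 z 0.025
```

View pics/r4_s.png

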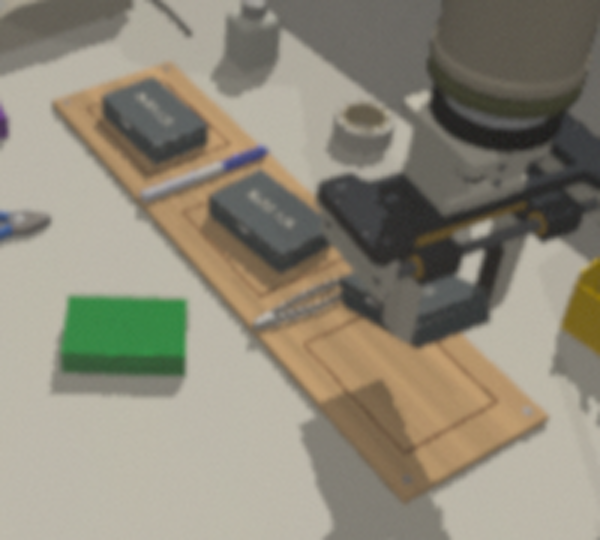

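The difference is 0.677 N·m, against 0.530 without a puck and 0.665 with one, so it is the right case. I lay it flat, regrip near the middle (9 mm to the left, over the centre of mass), and present it.

```bash
python3 -m inch '[{"x":0,"y":15,"z":0,"twist":0},{"x":0,"y":20,"z":0,"twist":0},{"x":0,"y":18,"z":0,"twist":0},{"x":0,"y":5,"z":0,"twist":0},{"x":0,"y":0,"z":0,"twist":0}]' -1 60;   python3 -m inch '[{"x":0,"y":0,"z":0,"twist":0},{"x":0,"y":7,"z":-2,"twist":0},{"x":0,"y":8,"z":-2,"twist":0},{"x":0,"y":8,"z":-2,"twist":0},{"x":0,"y":7,"z":-2,"twist":0},{"x":0,"y":6,"z":-1,"twist":0},{"x":0,"y":0,"z":0,"twist":0},{"x":0,"y":0,"z":0,"twist":0}]' -1 7; python3 -m inch '[{"x":0,"y":2,"z":0,"twist":0},{"x":0,"y":0,"z":0,"twist":0}]' -1 3; python3 st.py; python3 -m inch '[{"x":0,"y":0,"z":0,"twist":0},{"x":0,"y":0,"z":0,"twist":0},{"x":0,"y":0,"z":0,"twist":0},{"x":0,"y":0,"z":22,"twist":0},{"x":0,"y":0,"z":22,"twist":0},{"x":0,"y":0,"z":0,"twist":0},{"x":0,"y":0,"z":0,"twist":0}]' 1 8; python3 st.py; python3 look.py r5
```

```text
t: 35.15
tool_pos: [0.4876, -0.1915, 0.2349]
orientation: [-1.567, 0.11, -0.107]
force: [-2.2, 2.2, -3.6]
opening: 0.0601
t: 35.95
tool_pos: [0.4869, -0.2005, 0.1993]
orientation: [-1.568, 0.109, -0.109]
force: [1.9, -2.4, -3.2]
opening: 0.0608
t: 36.15
tool_pos: [0.487, -0.2004, 0.1978]
orientation: [-1.568, 0.108, -0.108]
force: [0.3, -0.5, 0.4]
opening: 0.0607
t 36.15 tcp [ 0.487  -0.2004  0.1978] grasp [ 0.487  -0.2004  0.0308] yaw -7.9 ty [ 0.  0. -1.] F [ 0.3  -0.47  0.37] T [-0.209  0.027 -0.001] op 0.0607
t: 36.85
tool_pos: [0.493, -0.1568, 0.1977]
orientation: [-1.568, 0.107, -0.107]
force: [-0.0, -1.1, 0.5]
opening: 0.093
t 36.85 tcp [ 0.493  -0.1568  0.1977] grasp [ 0.493  -0.1568  0.0307] yaw -7.83 ty [-0. -0. -1.] F [-0.   -1.08  0.5 ] T [-0.05   0.045 -0.033] op 0.093
```

View pics/r5_s.png

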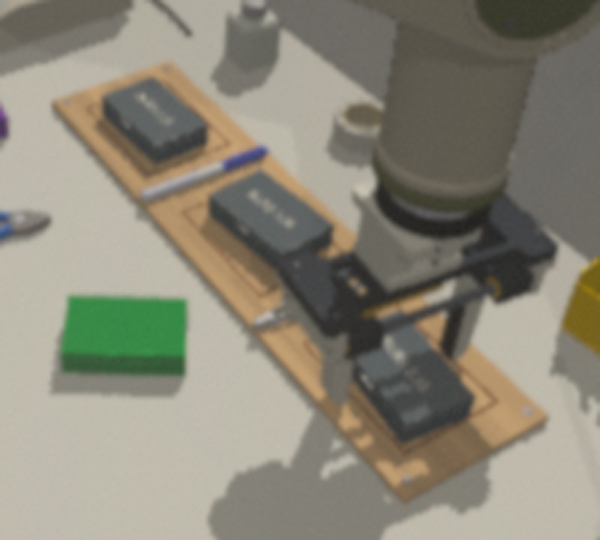

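View pics/r5_w.png

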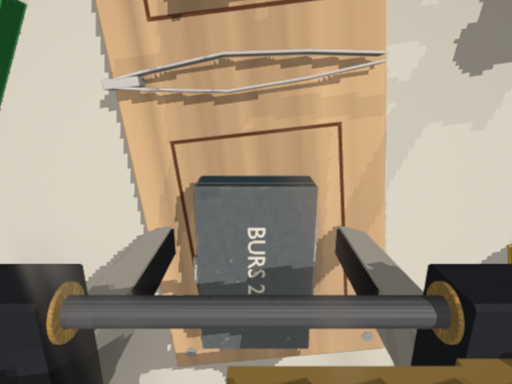

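The case is flat with the fingers about its middle. The tweezers are untouched. I grip firmly and lift.

```bash
python3 -m inch '[{"x":0,"y":0,"z":0,"twist":0},{"x":0,"y":0,"z":0,"twist":0},{"x":0,"y":0,"z":0,"twist":0},{"x":0,"y":0,"z":0,"twist":0},{"x":0,"y":0,"z":0,"twist":0},{"x":0,"y":-10,"z":0,"twist":0},{"x":0,"y":-20,"z":0,"twist":0},{"x":0,"y":-20,"z":0,"twist":0},{"x":0,"y":-10,"z":0,"twist":0},{"x":0,"y":0,"z":0,"twist":0}]' -1 60; python3 st.py; python3 look.py p1
```

```text
t: 37.95
tool_pos: [0.4934, -0.1571, 0.2592]
orientation: [-1.569, 0.107, -0.11]
force: [0.7, -0.1, -8.7]
opening: 0.0606
t 37.95 tcp [ 0.4934 -0.1571  0.2592] grasp [ 0.4937 -0.1573  0.0922] yaw -7.9 ty [ 0.002 -0.001 -1.   ] F [ 0.73 -0.15 -8.67] T [-0.091  0.068  0.043] op 0.0606
```

View pics/p1_s.png

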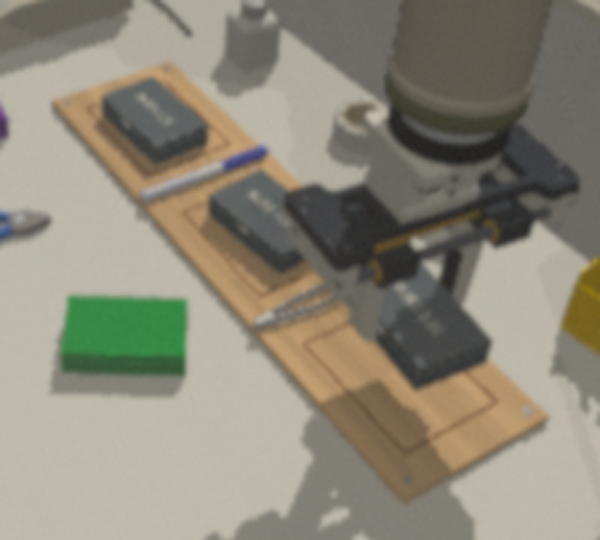

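The case hangs level in the fingers (crop (435,335)). I raise it well clear, then carry it forward.

```bash
python3 -m inch '[{"x":0,"y":-20,"z":0,"twist":0},{"x":0,"y":-30,"z":0,"twist":0},{"x":0,"y":-30,"z":0,"twist":0},{"x":0,"y":-30,"z":0,"twist":0},{"x":0,"y":-20,"z":0,"twist":0},{"x":10,"y":0,"z":0,"twist":0},{"x":20,"y":0,"z":0,"twist":0},{"x":25,"y":0,"z":0,"twist":0},{"x":25,"y":0,"z":0,"twist":0},{"x":20,"y":0,"z":0,"twist":0},{"x":10,"y":0,"z":0,"twist":0},{"x":0,"y":0,"z":0,"twist":0}]' -1 60; python3 -m inch '[{"x":0,"y":0,"z":0,"twist":0},{"x":0,"y":0,"z":0,"twist":0},{"x":0,"y":0,"z":0,"twist":0}]' -1 60; python3 avg.py 6 t; python3 - <<'E'
from wm import *
n="p2"; c,s=wrist(n+"_w"); 
for k in("scene","top"):
    d=imaging.read_camera(k); cv2.imwrite(f"pics/{n}_{k}.png",d["color"][:,:,::-1])
    if k=="top": cases(d)
E
```

```text
t: 39.25
tool_pos: [0.6025, -0.172, 0.3847]
orientation: [-1.567, 0.111, -0.105]
force: [-0.6, 0.0, -8.0]
opening: 0.0602
t: 39.55
tool_pos: [0.6014, -0.1721, 0.3877]
orientation: [-1.568, 0.109, -0.108]
force: [-0.0, -0.1, -6.7]
opening: 0.0603
t 39.85 F [ 0.336  0.322 -8.097] +- [0.319 0.081 0.314] T tool axes(x=jaw) [-0.0647 -0.002   0.0541] +- [0.0108 0.0106 0.008 ] grasp [ 0.6017 -0.1721  0.2211]
-0.09 -0.05 749 y med 0.1653 z -0.0532
-0.05 -0.03 802 y med 0.1653 z -0.0466
-0.03 -0.01 1655 y med 0.1653 z -0.0158
-0.01 0.005 2222 y med 0.1653 z -0.0024
0.005 0.02 2371 y med 0.1653 z 0.0127
0.02 0.03 1712 y med 0.1653 z 0.0251
case ctr [0.5055 0.0238] size [0.0618 0.0928] ang 5.5 px [283. 152.] corners [[0.4699999988079071, 0.06700000166893005], [0.4790000021457672, -0.02500000037252903], [0.5410000085830688, -0.01899999938905239], [0.5320000052452087, 0.0729999989271164]]
case ctr [0.4967 0.1987] size [0.0643 0.0953] ang 1.49 px [210. 149.] corners [[0.46299999952316284, 0.2460000067949295], [0.4659999907016754, 0.15000000596046448], [0.5299999713897705, 0.15199999511241913], [0.527999997138977, 0.24699999392032623]]
```

View pics/p2_scene.png

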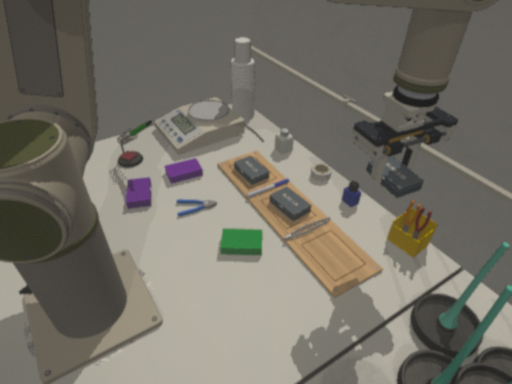

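View pics/p2_top.png

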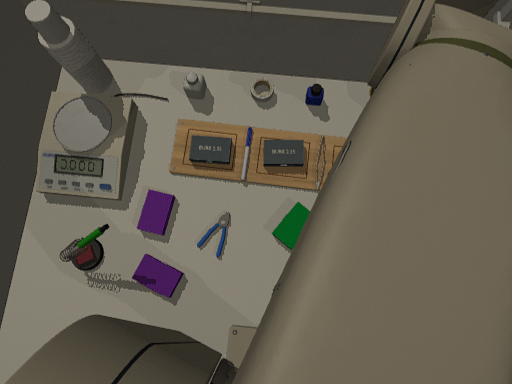

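View pics/p2_w.png

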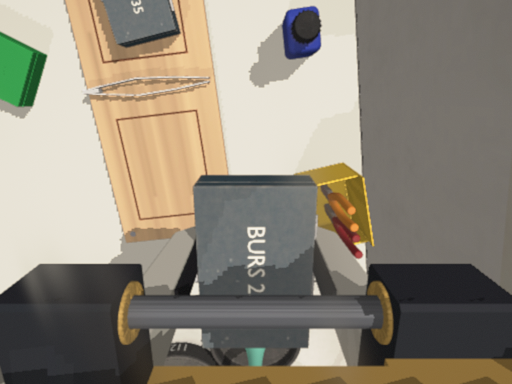

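The pictures show the right case held level ahead of the board (scene (400,178)); the lid depth is constant along its length. Its underside is about 197 mm up, at x ≈ 0.60, about 35 mm past the far edge. In the top view the other two cases are at (210,149) and (283,152), within about 1 mm of where they started. The bystanders are where they were. I hand it in.

```bash
python3 st.py; python3 -c "
from plant import robot
print(robot.close_job())"
```

```text
t 40.05 tcp [ 0.6019 -0.1721  0.3878] grasp [ 0.6019 -0.1721  0.2208] yaw -7.91 ty [ 0. -0. -1.] F [ 0.43  0.33 -8.25] T [-0.096  0.089 -0.021] op 0.0603
the job is handed in; nothing more can be done
None
```

The right case is the one that rattles. I handed the job in at 40 s, holding it level in front of the board with the other two back in their bays. The hand-in gave no verdict.

**How I rocked them:** the moves can't tilt the tool. I gripped each case near one end, let it pivot with its far end on the board, then tightened the grip and lifted it clear. Each case was tilted about 22 to 25° from both ends and laid flat again. I told them apart by the change in wrist moment between the two ends:

| Case | Weight (N) | Measured change (N·m) | Expected without puck | Expected with puck |
|---|---|---|---|---|
| Left | 3.1 | 0.22 | 0.21 | 0.34 |
| Middle | 5.4 | 0.34 | 0.35 | 0.49 |
| Right | 8.1 | 0.68 | 0.53 | 0.67 |

**Last checks before handing in:**
- **Right case:** it was level and still in a 60 N grip. Its underside was about 197 mm above the table, and its centre about 35 mm past the board's far edge.
- **Left and middle cases:** both were flat and released, within about 1 mm of where they started.
- **Bystanders:** none looked moved in the pictures, though I judged that by eye and did not measure it.

No check failed or disagreed. I found the puck from averaged moment readings rather than by catching a knock, because single readings were noisy.

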